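# Load the chocolate chopper and lock its lid

## Task

Get the chopper ready to run: tip all four chocolate chunks out of the steel scoop into the chopper's bowl and set the empty scoop back down flat on the counter. Then put the lid on with its two lugs in the notches of the bowl's collar, push it down against the seal and turn it a quarter-turn clockwise (seen from above) to its stop, so that it stays locked when you let go. Leave everything else on the counter where it stands.

Things in the scene. Friction and masses are not known exactly. Their poses are not given: they have to be found in the camera images.
- bowl_floor (a point): Fixed chopper: aluminium motor base 176 mm square, 66 mm tall, with a steel bowl and a grey plastic collar round its mouth. Point: on the bowl's axis at its inner floor, 76 mm above the counter. z up, x through the two notches. Bowl 100 mm across inside at the floor, 124 at the mouth; a hub 22 mm across stands 23 mm up in its middle. Pouring handle on +y, to 115 mm from the axis; control knob on the base's -x face.
- collar_top (a point): Point on the bowl's axis level with the collar's top, 167 mm above the counter; axes as bowl_floor. Collar 170 mm across outside. The lip round its top is 5 mm thick with a free opening 141 mm across, broken by two opposite notches 28 mm wide on +x and -x, each marked by a small steel block outside on the rim.
- seal (a joint): How far the black rubber seal ring inside the collar is pressed down: 0 free (its top 8 mm below the collar's top) to 0.006 m (4 N to 9.5 N). A lid with its lugs in the notches rests on it and cannot turn until pushed down 3 mm or more; it then turns under the lip to a stop 80 degrees clockwise, not the other way. Locked, the seal holds it up against the lip: lid underside 11 mm below the collar's top.
- lid_grip (a point): Loose grey plastic lid, 0.18 kg, lies right way up: disc 134 mm across, 14 mm thick; two lugs at its underside on +x and -x (19 mm wide, 6 tall, 153 over both); on top an upright grip bar 84 mm long (along x, in line with the lugs), 15 thick, from 14 to 53 mm above the underside. Point: the place to grip, on the axis inside the bar, 38 mm above the underside; z up. A half turn makes no difference.
- scoop_grip (a point): Loose flat steel scoop, 0.20 kg, holding the chunks. Point: middle of its birch handle, 34 mm above its flat underside; x along the scoop from handle to open mouth, z up. Handle: upright bar 76 mm long, 12 thick (across y), 22 tall. The pan runs from 43 to 163 mm ahead of the point, 92 mm wide, walls 24 mm tall at the sides, 30 at the back.
- scoop_mouth (a point): Middle of the scoop's open mouth edge, 1.5 mm above the underside (floor 3 mm thick); axes as scoop_grip. Chunks slide out once it is tipped mouth-down about 35 degrees; 50 to 60 degrees empties it surely.
- chunk1_c (a point): Centre of a brown block of chocolate, about 37 x 30 x 22 mm, 30 g, one of four lying flat in the scoop.
- chunk2_c (a point): Centre of a brown block of chocolate, about 37 x 30 x 22 mm, 30 g, one of four lying flat in the scoop.
- chunk3_c (a point): Centre of a brown block of chocolate, about 37 x 30 x 22 mm, 30 g, one of four lying flat in the scoop.
- chunk4_c (a point): Centre of a brown block of chocolate, about 37 x 30 x 22 mm, 30 g, one of four lying flat in the scoop.
- latte_bowl: Bystander: a white porcelain latte bowl, 120 mm across, 60 mm tall; origin at the centre of its underside. Not to be disturbed.
- filter_basket: Bystander: a shallow steel filter basket, 68 mm across the rim, 26 mm tall; origin at the centre of its underside. Not to be disturbed.
- creamer: Bystander: a pewter creamer with side handle, 74 mm tall, 68 mm across; origin at the centre of its underside. Not to be disturbed.
- weight: Bystander: a squat chrome portafilter weight, 58 mm across, 51 mm tall; origin at the centre of its underside. Not to be disturbed.
- tamper: Bystander: a dark steel tamper, 58 mm foot, 91 mm tall; origin at the centre of its underside. Not to be disturbed.
- cup: Bystander: a white cup with side handle, 76 mm across, 58 mm tall; origin at the centre of its underside. Not to be disturbed.
- pitcher: Bystander: a steel milk pitcher with side handle, 92 mm across the foot, 100 mm tall; origin at the centre of its underside. Not to be disturbed.
- portafilter: Bystander: a portafilter lying on the counter: 68 mm steel head 44 mm tall, black handle reaching 160 mm from the head's centre along +x; origin at the centre of its underside. Not to be disturbed.

How it is judged (in metres and radians):
On the way, in this order (a step that is already met when the one before it is completed fails the run):
1. all four chunks lie in the chopper's bowl (horizontal distance between each of chunk1_c, chunk2_c, chunk3_c, chunk4_c and bowl_floor below 0.063 m and z of chunk1_c in the frame of bowl_floor between 0 and 0.072 m and z of chunk2_c in the frame of bowl_floor between 0 and 0.072 m and z of chunk3_c in the frame of bowl_floor between 0 and 0.072 m and z of chunk4_c in the frame of bowl_floor between 0 and 0.072 m), for 0.2 s.
2. the scoop stands flat on the counter again (height (world z) of scoop_grip between 0.029 and 0.038 m and angle between scoop_grip's own z axis and vertical below 0.07 rad), for 0.2 s.
3. the lid is locked: down under the collar's lip and turned clockwise (horizontal distance between lid_grip and bowl_floor below 0.006 m and z of lid_grip in the frame of bowl_floor between 0.112 and 0.1205 m and angle between lid_grip's own z axis and vertical below 0.05 rad and angle between the x axis of lid_grip and the x axis of bowl_floor, either way round above 1.15 rad), for 0.2 s.
At the end, for the whole second after the job is handed in: All four chunks lie in the bowl (within 63 mm of its axis, 0 to 72 mm above its floor). The scoop stands flat on the counter. The lid is level, within 6 mm of the axis, lugs under the lip, turned at least 66 degrees clockwise from the notches (stop at 80). Nothing is held (all of step 1 and all of step 2 and all of step 3); the robot touches nothing.
It fails at once if a bystander is pushed more than 25 mm from its place (distance of any of latte_bowl, filter_basket, creamer, weight, tamper, cup, pitcher, portafilter from where it was at the start of the episode above 0.025 m).
It fails at once if a bystander is tipped over (angle between any of latte_bowl, filter_basket, creamer, weight, tamper, cup, pitcher, portafilter's own z axis and vertical above 0.5 rad).
It also fails if it takes over 72 s, if anything falls off the work surface, if the arm or the gripper's body presses on something with over 40 N, if the wrist force passes 120 N, or if a joint passes its speed limit or range.

## Robot

A 6-joint arm with a two-finger parallel gripper is mounted at the origin on the work surface. World frame = base frame: x ahead of the robot, y to its left, z up, the work surface at z = 0. Lengths are in m, angles in degrees, forces in N, time in s.
With the tool pointing down it reaches from about 0.425 to 0.95 m from the base axis. Payload 14.7 kg.
Tool frame: the origin (TCP) lies on the centre line of the jaws, within the pads' length; the fingertips stand 17 mm ahead of it and the grasp point (between the pads) lies 2 mm behind it; z points along the fingers, y is the line along which they close (so a half turn about z gives the same grasp; the last joint's range is limited). The gripper opens to 85 mm and grips with 20 to 120 N. Pads are 22 mm wide; open, the fingers measure 114 mm over their backs; the gripper's body (76 mm by 85 mm) begins 54 mm behind the grasp point. The pads swing forward as they close: fully open they stand 13 mm farther back than shut.
Start: joints at [68.319, 27.513, 91.461, -0, 61.026, -2.67], TCP at [0.212, 0.615, 0.211] pointing down, gripper open.
Joint ranges: [-157.49, 157.49], [-46.99, 117.5], [13.45, 153.17], [-89.5, 269.5], [5.16, 153.95], [-167.48, 167.48]. Speed limits (degrees/s): [108.29, 108.29, 136.94, 172.46, 172.46, 172.46].

## Interface

Orientations are given as [roll, pitch, yaw] about the fixed x, y, z axes, in that order (R = Rz(yaw) Ry(pitch) Rx(roll)).
In Python, from station import readout, optics, robot, spotter gives the robot as it stands.
- The arm moves only by the tool carry_out, never from a script. Its argument "plan" is a list of rows, each a list of 2 entries, a list of its own where there are three numbers: the shift along the tool's x, y, z each as a share of 0.025 m, from -1 to 1, then the turn, a rotation vector about the tool's x, y, z each as a share of pi rad, from -1 to 1. A call has 1 to 12 rows; each row shifts and turns the commanded pose from where the row before left it, along the tool's axes as they then stand; what a row does not reach is not made up. A row lasts 1/12 s, in which the tool goes at most 41.7 mm and 7.16 degrees, less where a joint would pass 70% of its speed; a pose out of reach is approached as far as the arm can. A call with a number of a shift or a turn outside -1 to 1 is refused whole. A call with a gripper value outside its range is refused whole. "claw" is the opening, from -1 (shut) to 1 (fully open), so that 0 is half open, set as the call begins (left out, the last holds). The fingers move at their own pace and stop on an object; "force" is the grip in N (left out, the last holds). Time passes only in rows, so rows that do not move let the fingers close. It gives the time, the measured TCP pose, the force, the opening and the grip force at its end, in the units of the state.
- readout.observe(): the state, without advancing time (a new reading comes with each control period).
- optics.get_image(name): name is "scene" or "top"; returns a dict with "frame" (384x512x3 uint8, red, green, blue), "K" (3x3 intrinsics, pixels), "xyz" and "rotation" of the camera in the world. Camera axes: x right, y down, z forward; pixel columns grow to the right and rows downward; lengths in m; the calibration is good to about 2 mm. A picture is of the moment at which its call begins. There is no depth.
- robot.finish_job(): hands the job in; it is judged then, once.
Trained networks look in the newest picture that a camera, given by its name, has taken for a name from the list of things; names that differ only in an ending like _2 or _b are one class to them, and where a whole thing is asked for, a point or a joint stands for the part that bears it (a point fixed in the world has none). Each returns a list of dicts, best first, with "score" (0 to 1); they miss things now and then, are a little off and sometimes report something else, mostly with a low value. They report only what shows in the picture. A call takes as long as a camera call.
- spotter.recognise(camera, target): "rect" ([left, top, right, bottom] in pixels, round what is visible of it).
The state is a dict: "t": time; "q": joint angles; "qvel": joint speeds; "joint_torque": joint torques, N m; "position": TCP position; "tcp_rot": TCP orientation; "ft_force": force on the tool from outside, world axes, zero at the start; "moment": the same for the moment, N m; "gripper_width": finger opening in m; "gripper_force": force on a finger pad.
Only numpy, scipy, OpenCV 4.12 (cv2) and the standard library are available. Lean on these libraries where they do the work, as an engineer would, in place of code of your own. Each camera call takes 0.05 s, during which the arm holds its last target. There are 200 camera calls.

## Working session

There is one attempt and no reset: what is moved stays moved. The work goes in short steps, Python scripts to look and compute and a tool call to move; the robot and the scene stay as the last step left them, time stands still between calls to the robot, and variables do not carry over. Pictures are saved under pics/ and viewed, at most 10 in all, crops included, and the job is handed in when it is done.

Besides the shell and the picture viewer there is one more tool, called after "Request:" as name(argument=value, ...), one argument or row to a line, values as JSON. carry_out: Moves the arm, as the interface text tells. Shift numbers are shares of 0.025 m and turn numbers shares of pi rad, none past 1 either way. Its arguments: {"type":"object","properties":{"plan":{"type":"array"},"claw":{"type":"number"},"force":{"type":"number"}},"required":["plan"]}

```bash
mkdir -p pics; ls; cat > h.py <<'E'
import numpy as np, cv2
from scipy.spatial.transform import Rotation as R
from station import readout, optics, robot, spotter
def cam(name, save=None):
    d=optics.get_image(name)
    if save: cv2.imwrite('pics/'+save, d['frame'][:,:,::-1])
    return d
def ray(d,uv,z):
    K=np.array(d['K']);Rm=np.array(d['rotation'])
    if Rm.shape!=(3,3): Rm=R.from_euler('xyz',Rm,degrees=True).as_matrix()
    v=Rm@np.linalg.inv(K)@np.array([uv[0],uv[1],1.]);c=np.array(d['xyz'])
    return c+v*(z-c[2])/v[2]
def proj(d,p):
    K=np.array(d['K']);Rm=np.array(d['rotation'])
    if Rm.shape!=(3,3): Rm=R.from_euler('xyz',Rm,degrees=True).as_matrix()
    c=K@(Rm.T@(np.array(p)-np.array(d['xyz'])));return c[:2]/c[2]
E
python3 - <<'E'
from h import *
print(readout.observe())
for n in ('scene','top'):
    d=cam(n,n+'0.png');print(n,d['K'],d['xyz'],d['rotation'])
    for t in ['bowl_floor','collar_top','lid_grip','scoop_grip','scoop_mouth','chunk1_c','latte_bowl','filter_basket','creamer','weight','tamper','cup','pitcher','portafilter']:
        print(t,[(np.round(r['rect']).tolist(),round(r['score'],2)) for r in spotter.recognise(n,t)[:4]])
E
```

```text
pics
{'t': 0.0, 'q': array([ 6.83190297e+01,  2.75496534e+01,  9.14919866e+01,  1.45516345e-03,
        6.10251011e+01, -2.67008146e+00]), 'qvel': array([ 0.03483917,  0.00428791,  0.05244481, -0.10736845, -0.02626729,
        0.05229943]), 'joint_torque': array([ 6.41735983e-05, -9.50658989e+01, -4.30175257e+01, -3.69358468e-04,
        1.25923924e-02,  3.88188511e-06]), 'position': array([0.21155768, 0.61417534, 0.21088615]), 'tcp_rot': array([-1.79933391e+02, -4.37994423e-03,  1.60988403e+02]), 'ft_force': array([ 0.01504589, -0.68559015, -0.17447072]), 'moment': array([0.00122847, 0.00879031, 0.01383412]), 'gripper_force': 0.0, 'gripper_width': 0.08527012124300573}
scene [[366.50204893   0.         260.16769227]
 [  0.         366.50204893 189.44174185]
 [  0.           0.           1.        ]] [1.2246131  0.14075126 0.94925773] [-1.42365448e+02  7.26356741e-02  9.29501824e+01]
bowl_floor [([189.0, 147.0, 260.0, 228.0], 0.91)]
collar_top [([187.0, 145.0, 259.0, 232.0], 0.8), ([327.0, 190.0, 335.0, 203.0], 0.18)]
lid_grip [([103.0, 186.0, 143.0, 220.0], 0.6)]
scoop_grip [([320.0,
[... 1155 characters left out ...]
 210.0, 202.0, 272.0], 0.86)]
scoop_mouth [([156.0, 206.0, 197.0, 275.0], 0.77)]
chunk1_c []
latte_bowl [([378.0, 135.0, 415.0, 171.0], 0.76), ([215.0, 146.0, 238.0, 170.0], 0.41)]
filter_basket [([216.0, 144.0, 237.0, 168.0], 0.78)]
creamer [([247.0, 256.0, 280.0, 278.0], 0.95), ([85.0, 244.0, 124.0, 310.0], 0.33)]
weight [([336.0, 251.0, 359.0, 272.0], 0.83), ([263.0, 175.0, 338.0, 259.0], 0.64)]
tamper [([339.0, 147.0, 365.0, 165.0], 0.63), ([171.0, 214.0, 187.0, 230.0], 0.42)]
cup [([288.0, 128.0, 315.0, 164.0], 0.75), ([262.0, 177.0, 343.0, 258.0], 0.47)]
pitcher [([169.0, 149.0, 201.0, 194.0], 0.9)]
portafilter [([85.0, 247.0, 125.0, 310.0], 0.57), ([279.0, 184.0, 333.0, 234.0], 0.28)]
```

```bash
python3 - <<'E'
import cv2
a=cv2.imread('pics/scene0.png');b=cv2.imread('pics/top0.png')
cv2.imwrite('pics/s0c.png',cv2.resize(a[140:290,80:420],None,fx=2.35,fy=2.35,interpolation=cv2.INTER_CUBIC))
cv2.imwrite('pics/t0c.png',cv2.resize(b[120:320,70:440],None,fx=2.15,fy=2.15,interpolation=cv2.INTER_CUBIC))
E
```

```text
(no output)
```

View pics/s0c.png

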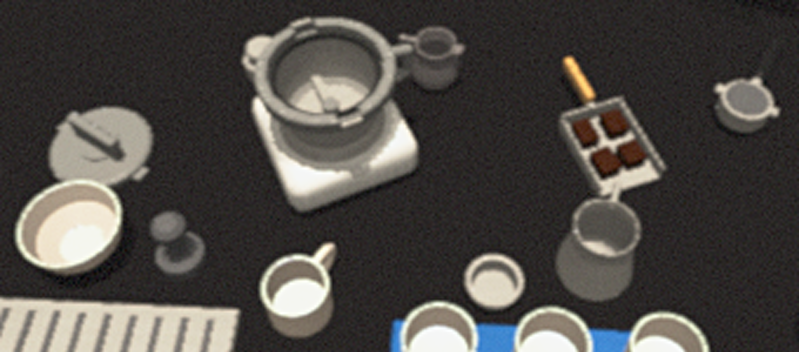

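View pics/t0c.png

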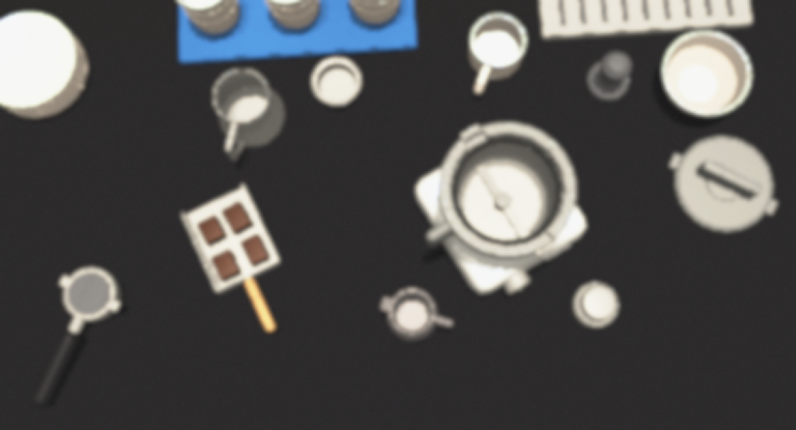

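The scene view shows the lid at left (crop ~100,147), the chopper (325,85) with its handle on the right, and the scoop at right (610,140). The top view shows the scoop (235,250), the bowl (508,190) with steel blocks at (472,138) and (555,245), and the lid (724,183). Next I'll work out rough poses and overlay them.

```bash
python3 - <<'E'
from h import *
t=cam('top');s=cam('scene')
T=lambda x,y:(70+x/2.15,120+y/2.15)
S=lambda x,y:(80+x/2.35,140+y/2.35)
f=lambda d,uv,z:ray(d,uv,z).round(4)
print('collar',f(t,T(508,190),.167), f(s,S(325,72),.167))
print('blocks top',f(t,T(472,136),.17),f(t,T(555,246),.17),'scene',f(s,S(300,30),.17),f(s,S(348,117),.17))
print('lid disc',f(t,T(724,183),.012),f(s,S(100,147),.012))
print('lugs',f(t,T(676,160),.003),f(t,T(771,207),.003))
print('bar ends',f(t,T(700,170),.053),f(t,T(755,194),.053),'scene',f(s,S(70,120),.053),f(s,S(122,155),.053))
print('scoop handle',f(t,T(247,281),.045),f(t,T(271,330),.045),'mouth',f(t,T(182,212),.02),f(t,T(244,187),.02),'back',f(t,T(217,292),.03),f(t,T(280,262),.03))
print('scene handle',f(s,S(569,60),.045),f(s,S(590,99),.045),'mouth',f(s,S(605,193),.003),f(s,S(660,178),.003))
for n,d,x,y,z in [('latte',t,706,73,.06),('creamer',t,412,312,.07),('weight',t,598,304,.05),('tamper',t,617,65,.09),('cup',t,498,40,.058),('pitch',t,241,95,.1),('filt',t,336,80,.026),('pf',t,90,294,.044)]: print(n,f(d,T(x,y),z))
# big crops
a=cv2.cvtColor(t['frame'],cv2.COLOR_RGB2BGR);b=cv2.cvtColor(s['frame'],cv2.COLOR_RGB2BGR)
cv2.imwrite('pics/chop.png',np.hstack([cv2.resize(a[170:265,260:350],(400,422),interpolation=cv2.INTER_CUBIC),cv2.resize(b[140:235,180:270],(400,422),interpolation=cv2.INTER_CUBIC)]))
E
```

```text
collar [ 0.5504 -0.0174  0.167 ] [ 0.5617 -0.0121  0.167 ]
blocks top [0.6211 0.0216 0.17  ] [ 0.477  -0.0678  0.17  ] scene [ 0.4977 -0.0507  0.17  ] [0.6301 0.0229 0.17  ]
lid disc [ 0.5724 -0.3316  0.012 ] [ 0.5768 -0.3271  0.012 ]
lugs [ 0.6114 -0.2719  0.003 ] [ 0.5361 -0.3946  0.003 ]
bar ends [ 0.5842 -0.2889  0.053 ] [ 0.5465 -0.358   0.053 ] scene [ 0.5642 -0.3581  0.053 ] [ 0.616  -0.2752  0.053 ]
scoop handle [0.4761 0.3257 0.045 ] [0.4097 0.2961 0.045 ] mouth [0.5801 0.4159 0.02  ] [0.6094 0.3301 0.02  ] back [0.4661 0.3685 0.03  ] [0.5007 0.2831 0.03  ]
scene handle [0.4192 0.3016 0.045 ] [0.4879 0.3262 0.045 ] mouth [0.6098 0.3438 0.003 ] [0.5827 0.4178 0.003 ]
latte [ 0.7177 -0.3126  0.06  ]
creamer [0.4185 0.1103 0.07  ]
weight [ 0.4147 -0.1335  0.05  ]
tamper [ 0.7275 -0.1858  0.09  ]
cup [ 0.7854 -0.0328  0.058 ]
pitch [0.7163 0.3178 0.1   ]
filt [0.7532 0.1958 0.026 ]
pf [0.4728 0.5337 0.044 ]
```

View pics/chop.png

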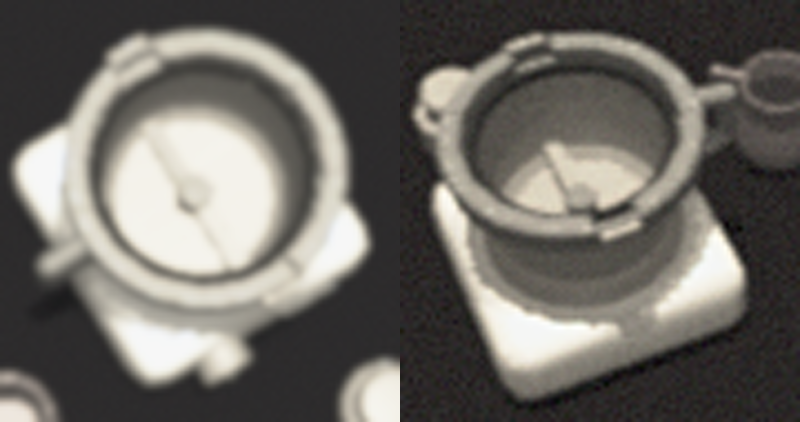

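The crops clearly show the two steel blocks: (134,55) and (283,285) from above, (528,48) and (620,228) in the scene view. I'll refine the poses by fitting the known circles and edges in both views.

```bash
cat >> h.py <<'E'
from scipy.ndimage import map_coordinates, gaussian_filter
from scipy.optimize import minimize
def gray(d): return gaussian_filter(cv2.cvtColor(d['frame'],cv2.COLOR_RGB2GRAY).astype(float),0.6)
def projn(d,P): 
    K=np.array(d['K']);Rm=R.from_euler('xyz',d['rotation'],degrees=True).as_matrix() if np.shape(d['rotation'])!=(3,3) else np.array(d['rotation'])
    c=(K@(Rm.T@(np.asarray(P)-np.array(d['xyz'])).T)).T; return c[:,:2]/c[:,2:]
def samp(g,d,P): q=projn(d,P); return map_coordinates(g,[q[:,1],q[:,0]],order=1,mode='nearest')
A=np.radians(np.arange(0,360,3))
def circ(x,y,r,z,a=A): return np.c_[x+r*np.cos(a),y+r*np.sin(a),np.full_like(a,z)]
def fitcirc(d,x0,y0,spec,rng=.015,st=.0005):
    """spec: list (r,z,sign) sign +1 = bright inside"""
    g=gray(d);best=None;e=.003
    for x in np.arange(x0-rng,x0+rng,st):
        for y in np.arange(y0-rng,y0+rng,st):
            v=sum(s*np.clip(samp(g,d,circ(x,y,r-e,z))-samp(g,d,circ(x,y,r+e,z)),-60,60).mean() for r,z,s in spec)
            if best is None or v>best[0]: best=(v,x,y)
    return np.round(best,4)
E
python3 - <<'E'
from h import *
t=cam('top');s=cam('scene')
for n,d in (('top',t),('scene',s)):
    c=fitcirc(d,.555,-.015,[(.085,.167,1),(.0705,.167,-1)],.015,.001)
    l=fitcirc(d,.574,-.33,[(.067,.014,1)],.015,.001)
    print(n,'collar',c,'lid',l)
    g=gray(d);a=np.radians(np.arange(0,360,4))
    for nm,x,y,rr,z in (('collar out',*c[1:],(.087,.09),.168),('collar notch',*c[1:],(.072,.075),.167),('lid lug',*l[1:],(.071,.074),.005)):
        v=np.mean([samp(g,d,circ(x,y,r,z,a)) for r in rr],0)
        print(nm,v.astype(int).tolist())
    im=d['frame'].astype(int);m=((im[:,:,0]-im[:,:,2]>60)&(im[:,:,0]>120)).astype(np.uint8)
    k,lab,st,ce=cv2.connectedComponentsWithStats(m)
    for i in range(1,k):
        if st[i,4]>15:
            ys,xs=np.nonzero(lab==i);print('orange',st[i],cv2.minAreaRect(np.c_[xs,ys].astype(np.float32)),ray(d,ce[i],.037).round(4))
E
```

```text
top collar [ 9.46359e+01  5.53000e-01 -1.70000e-02] lid [55.8109  0.571  -0.333 ]
collar out [79, 81, 82, 84, 90, 130, 172, 177, 172, 152, 102, 94, 91, 92, 90, 91, 96, 129, 208, 239, 242, 242, 241, 232, 220, 211, 196, 188, 178, 178, 162, 121, 135, 146, 148, 149, 147, 148, 149, 148, 150, 150, 154, 154, 154, 153, 152, 151, 150, 153, 184, 192, 198, 210, 222, 235, 243, 245, 246, 246, 246, 245, 210, 108, 61, 59, 58, 58, 63, 63, 60, 62, 62, 61, 63, 65, 65, 67, 71, 67, 68, 72, 74, 75, 77, 74, 74, 77, 81, 80]
collar notch [182, 183, 185, 182, 165, 173, 192, 196, 193, 191, 185, 181, 181, 183, 180, 186, 188, 190, 188, 189, 187, 184, 186, 188, 188, 188, 185, 184, 187, 188, 190, 186, 187, 190, 197, 197, 192, 191, 193, 198, 199, 202, 200, 195, 197, 200, 202, 205, 201, 204, 206, 206, 205, 200, 178, 197, 210, 213, 211, 209, 206, 206, 208, 207, 208, 204, 195, 197, 203, 203, 199, 196, 194, 193, 196, 195, 193, 186, 187, 193, 193, 192, 187, 183, 185, 187, 187, 185, 181, 180]
lid lug [111, 106, 102, 102, 101, 103, 103, 100, 94, 90, 87, 91, 120, 165, 184, 185, 163, 113, 84, 74, 70, 70, 68, 63, 62, 60, 60
[... 1673 characters left out ...]
38, 40, 41, 45, 45, 48, 50, 53, 57, 64, 63, 65, 70, 74, 81, 86, 89, 92, 104, 109, 103, 105, 105, 106, 106, 117, 159, 165, 137, 134, 159, 160, 130, 100, 94, 93, 91, 84, 81, 75, 70, 66, 61, 61, 58, 52, 44, 48, 49, 47, 71, 149, 203, 187, 165, 159, 160, 160, 159, 160]
orange [20 78 28 15 89] ((34.78116226196289, 86.55877685546875), (9.183061599731445, 28.113718032836914), 70.20112609863281) [ 0.0513 -0.8209  0.037 ]
orange [320 164  13  19  99] ((326.0735168457031, 172.95587158203125), (20.579830169677734, 4.973459243774414), 59.03623962402344) [0.4436 0.3142 0.037 ]
orange [141 300  12  10  85] ((146.75, 304.7500305175781), (9.192388534545898, 9.899495124816895), 45.0) [ 0.9043 -0.165   0.037 ]
```

```bash
cat >> h.py <<'E'
def pose(p,yaw,tilt=0):  # tool down; yaw of tool x; tilt about tool y (deg)
    return np.array(p,float), R.from_euler('z',yaw,degrees=True)*R.from_euler('x',180,degrees=True)*R.from_euler('y',tilt,degrees=True)
def cur(o=None):
    o=o or readout.observe(); return np.array(o['position']),R.from_euler('xyz',o['tcp_rot'],degrees=True)
def steps(a,b,n=None):
    rel=a[1].inv()*b[1];w=rel.as_rotvec();dp=a[1].inv().apply(b[0]-a[0])
    n0=n
    for n in ([n0] if n0 else range(1,60)):
        st=R.from_rotvec(w/n)
        M=sum((R.from_rotvec(w*k/n).as_matrix() for k in range(n)),np.zeros((3,3)))
        d=np.linalg.solve(M,dp)/.025;r=w/n/np.pi
        if n0 or (abs(d).max()<.95 and np.linalg.norm(r)<.036): break
    print(n,'x',[d.round(3).tolist(),r.round(4).tolist()]);return b
E
python3 - <<'E'
from h import *
a=steps(cur(),pose((.445,.313,.14),203.5))
steps(a,pose((.445,.313,.032),203.5))
E
```

```text
14 x [[-0.671, -0.89, 0.204], [0.0, 0.0, -0.0169]]
5 x [[0.0, -0.0, 0.864], [0.0, 0.0, 0.0]]
```

Request:
carry_out(
  plan=[
    [[-0.671, -0.89, 0.204], [0, 0, -0.0169]],
    [[-0.671, -0.89, 0.204], [0, 0, -0.0169]],
    [[-0.671, -0.89, 0.204], [0, 0, -0.0169]],
    [[-0.671, -0.89, 0.204], [0, 0, -0.0169]],
    [[-0.671, -0.89, 0.204], [0, 0, -0.0169]],
    [[-0.671, -0.89, 0.204], [0, 0, -0.0169]],
    [[-0.671, -0.89, 0.204], [0, 0, -0.0169]],
    [[-0.671, -0.89, 0.204], [0, 0, -0.0169]],
    [[-0.671, -0.89, 0.204], [0, 0, -0.0169]],
    [[-0.671, -0.89, 0.204], [0, 0, -0.0169]],
    [[-0.671, -0.89, 0.204], [0, 0, -0.0169]],
    [[-0.671, -0.89, 0.204], [0, 0, -0.0169]],
  ],
  claw=1,
  force=100,
)

```text
t: 2.7
position: [0.3998, 0.3432, 0.1503]
tcp_rot: [180.0, 0.0, -162.4]
ft_force: [0.8, 1.6, 1.1]
gripper_width: 0.0854
gripper_force: 0.0
```

Request:
carry_out(
  plan=[
    [[-0.671, -0.89, 0.204], [0, 0, -0.0169]],
    [[-0.671, -0.89, 0.204], [0, 0, -0.0169]],
    [[0, 0, 0], [0, 0, 0]],
    [[0, 0, 0], [0, 0, 0]],
  ],
)

```text
t: 3.03
position: [0.4461, 0.3124, 0.1398]
tcp_rot: [-180.0, -0.0, -156.6]
ft_force: [-0.4, 0.3, -0.0]
gripper_width: 0.0855
gripper_force: 0.0
```

```bash
python3 - <<'E'
from h import *
o=readout.observe();print(o['t'],o['position'],o['tcp_rot'],o['q'])
t=cam('top');s=cam('scene')
a=cv2.cvtColor(t['frame'],cv2.COLOR_RGB2BGR);b=cv2.cvtColor(s['frame'],cv2.COLOR_RGB2BGR)
# scoop model
y=np.radians(23.5);gx=np.array([.445,.313,.034])
Rm=R.from_euler('z',y).as_matrix()
def W(p): return gx+Rm@np.array(p)
def dr(im,d,pts,c):
    q=(projn(d,[W(p) for p in pts])*8).round().astype(int)
    cv2.polylines(im,[q],True,c,1)
for im,d,n in((a,t,'a'),(b,s,'b')):
    big=cv2.resize(im,None,fx=8,fy=8,interpolation=cv2.INTER_CUBIC)
    dr(big,d,[(-.038,-.006,.011),(.038,-.006,.011),(.038,.006,.011),(-.038,.006,.011)],(0,255,0))
    dr(big,d,[(.043,-.046,-.034),(.163,-.046,-.034),(.163,.046,-.034),(.043,.046,-.034)],(0,0,255))
    if n=='a': A_=big[195*8:285*8,150*8:200*8]
    else: B_=big[155*8:235*8,315*8:365*8]
h=600
cv2.imwrite('pics/sc.png',np.hstack([cv2.resize(A_,(333,600)),cv2.resize(B_,(375,600))]))
E
```

```text
3.0333 [0.4461275  0.31235778 0.13981539] [-1.79998414e+02 -1.85842737e-02 -1.56572382e+02] [ 3.18077273e+01  2.41932881e+01  1.09486472e+02  1.57506339e-03
  4.63388567e+01 -8.16209788e+01]
```

View pics/sc.png

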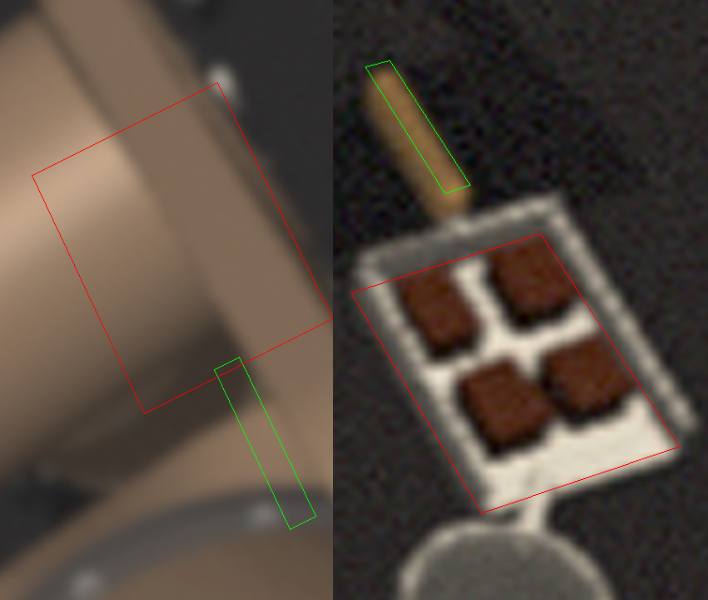

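The scene view confirms the scoop model: pan and heading match, and the handle is about 2 mm toward -y. I'll descend and grip.

Request:
carry_out(
  plan=[
    [[0, -0.06, 0.86], [0, 0, 0]],
    [[0, 0, 0.86], [0, 0, 0]],
    [[0, 0, 0.86], [0, 0, 0]],
    [[0, 0, 0.86], [0, 0, 0]],
    [[0, 0, 0.86], [0, 0, 0]],
    [[0, 0, 0], [0, 0, 0]],
    [[0, 0, 0], [0, 0, 0]],
  ],
)

```text
t: 3.72
position: [0.4445, 0.3121, 0.0323]
tcp_rot: [-180.0, -0.1, -156.4]
ft_force: [0.6, 0.3, 0.3]
gripper_width: 0.0853
gripper_force: 0.0
```

Request:
carry_out(
  plan=[
    [[0, 0, 0], [0, 0, 0]],
    [[0, 0, 0], [0, 0, 0]],
    [[0, 0, 0], [0, 0, 0]],
    [[0, 0, 0], [0, 0, 0]],
    [[0, 0, 0], [0, 0, 0]],
    [[0, 0, 0], [0, 0, 0]],
    [[0, 0, 0], [0, 0, 0]],
    [[0, 0, 0], [0, 0, 0]],
    [[0, 0, 0], [0, 0, 0]],
    [[0, 0, 0], [0, 0, 0]],
  ],
  claw=-1,
  force=110,
)

```text
t: 4.55
position: [0.4458, 0.3118, 0.0326]
tcp_rot: [-180.0, -0.0, -156.4]
ft_force: [-0.4, -0.5, 0.2]
gripper_width: -0.0
gripper_force: 0.0
```

```bash
python3 - <<'E'
from h import *
o=readout.observe();print(o['t'],o['position'],o['tcp_rot'],o['q'],o['gripper_width'],o['gripper_force'])
a=cur(o)
b=steps(a,pose(a[0]+[0,0,.22],203.5))
# swing: radial-ish; level, keep within reach
h=-10
hx=np.array([np.cos(np.radians(h)),np.sin(np.radians(h)),0])
axis=np.array([.554,-.015,0])
g=axis-.115*hx;g[2]=.25
print('level grip radius',np.hypot(*g[:2]),g)
c=steps(b,pose(g,180+h))
def G(th,mx,mz):
    th_=np.radians(th);x=np.cos(th_)*hx-np.array([0,0,np.sin(th_)]);z=np.sin(th_)*hx+np.array([0,0,np.cos(th_)])
    return axis+mx*hx+np.array([0,0,mz])-.163*x+(.0325-.002)*z
for th,mx,mz in ((0,0.04,.2),(25,-.01,.18),(40,-.025,.165),(57,-.025,.16)):
    p=G(th,mx,mz);print(th,p,np.hypot(*p[:2]))
E
```

```text
4.55 [0.44582393 0.31179873 0.03256003] [-1.79998474e+02 -6.65423315e-03 -1.56422921e+02] [ 3.17757187e+01  3.34842174e+01  1.13671897e+02 -1.03522834e-03
  3.28506892e+01 -8.18004907e+01] -9.864841333180731e-06 0.0
10 x [[0.0, -0.0, -0.88], [-0.0, -0.0, 0.0]]
level grip radius 0.4407751239557804 [0.44074711 0.00496954 0.25      ]
13 x [[0.15, -0.946, 0.008], [0.0, -0.0, 0.0143]]
0 [0.43286865 0.00635873 0.2305    ] 0.43291534786017144
25 [0.41136211 0.01015091 0.27652916] 0.4114873316630842
40 [0.42571872 0.00761945 0.29313874] 0.4257869037661177
57 [4.67143196e-01 3.15198035e-04 3.13314793e-01] 0.4671433021601858
```

The fingers closed to 0, so the grip missed the handle. I'll look.

```bash
python3 - <<'E'
from h import *
s=cam('scene');t=cam('top')
b=cv2.cvtColor(s['frame'],cv2.COLOR_RGB2BGR);a=cv2.cvtColor(t['frame'],cv2.COLOR_RGB2BGR)
print(proj(s,(.4458,.3118,.0155)),proj(s,(.445,.313,.034)),proj(t,(.4458,.3118,.0155)))
cv2.imwrite('pics/miss.png',np.hstack([cv2.resize(b[120:240,295:375],(400,600),interpolation=cv2.INTER_CUBIC),cv2.resize(a[195:315,140:220],(400,600),interpolation=cv2.INTER_CUBIC)]))
E
```

```text
[324.47179389 177.62940704] [325.60935734 173.84383405] [191.65213406 262.06856934]
```

View pics/miss.png

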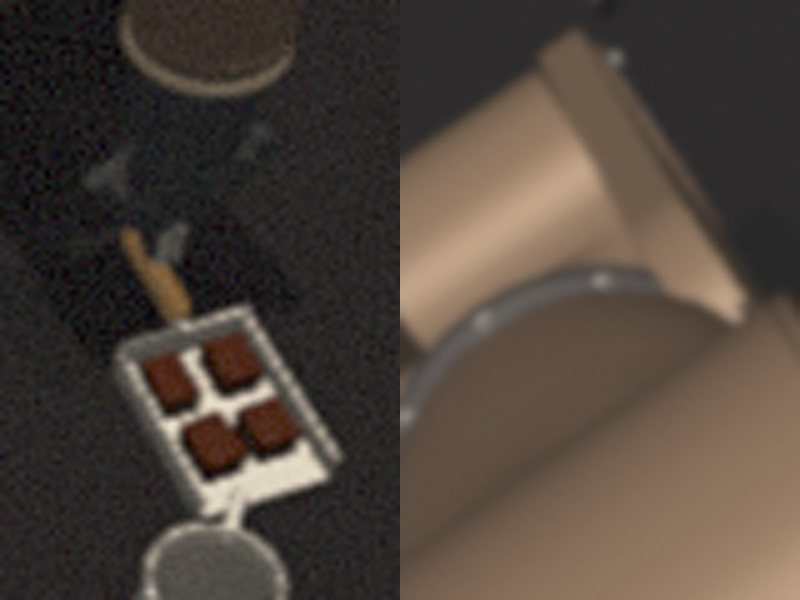

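```bash
python3 - <<'E'
from h import *
s=cam('scene')
for z in (.0155,.04,.07,.1,.15,.2): print(z,((proj(s,(.4458,.3118,z))-[295,120])*5).round(0))
im=s['frame'].astype(int);m=((im[:,:,0]-im[:,:,2]>35)&(im[:,:,0]>80)).astype(np.uint8);m[:,:310]=0;m[:160]=0;m[190:]=0;m[:,350:]=0
ys,xs=np.nonzero(m);print(len(xs),ray(s,(xs.mean(),ys.mean()),.037),cv2.minAreaRect(np.c_[xs,ys].astype(np.float32)))
for uv in ((129,230),(180,318)): print(ray(s,(295+uv[0]/5,120+uv[1]/5),.04))
print([ (r['rect'],r['score']) for r in spotter.recognise('scene','scoop_grip')])
o=readout.observe();print(o['gripper_width'],o['position'])
E
```

```text
0.0155 [147. 288.]
0.04 [153. 264.]
0.07 [159. 234.]
0.1 [166. 202.]
0.15 [178. 146.]
0.2 [191.  86.]
88 [0.45530166 0.31489831 0.037     ] ((328.90960693359375, 178.9410858154297), (31.091381072998047, 6.85685396194458), 47.121097564697266)
[0.41703124 0.29798808 0.04      ]
[0.48980577 0.32661853 0.04      ]
[([319.7, 169.2, 364.9, 224.5], 0.56)]
0.000100858445203746 [0.44585572 0.31184631 0.03259135]
```

The visible finger is about 6 mm to the +y side of the tool axis, which suggests the handle may be between the fingers despite the reading. A small lift will test that.

Request:
carry_out(
  plan=[
    [[0, 0, -0.4], [0, 0, 0]],
    [[0, 0, -0.4], [0, 0, 0]],
    [[0, 0, 0], [0, 0, 0]],
    [[0, 0, 0], [0, 0, 0]],
  ],
)

```text
t: 5.08
position: [0.4465, 0.3123, 0.0537]
tcp_rot: [180.0, 0.1, -156.4]
ft_force: [0.1, 0.7, 0.2]
gripper_width: -0.0001
gripper_force: 0.0
```

```bash
python3 - <<'E'
from h import *
s=cam('scene');o=readout.observe();print(o['position'],o['ft_force'],o['moment'],o['gripper_width'],o['gripper_force'])
b=cv2.cvtColor(s['frame'],cv2.COLOR_RGB2BGR)
b=np.clip(b.astype(float)*1.0,0,255)**.6*255**.4
cv2.imwrite('pics/lift.png',cv2.resize(b[120:240,295:375].astype(np.uint8),(533,600*800//800),interpolation=cv2.INTER_CUBIC))
E
```

```text
[0.4462068  0.31206538 0.0532223 ] [ 0.45997117 -0.51229683  0.5194403 ] [ 0.04598783 -0.02963199 -0.01520169] 0.0001603584249227005 0.0
```

View pics/lift.png

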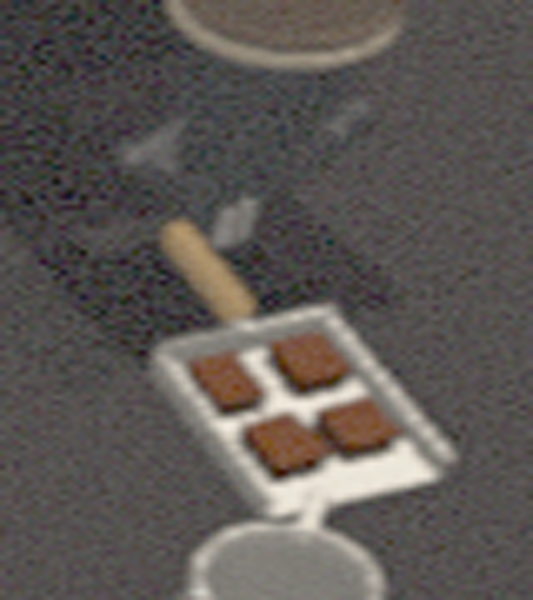

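Not held. I'll raise the arm and compare where the fingertips appear with the projected TCP, shut and open, in one montage.

Request:
carry_out(
  plan=[
    [[0, 0, -0.8], [0, 0, 0]],
    [[0, 0, -0.8], [0, 0, 0]],
    [[0, 0, -0.8], [0, 0, 0]],
    [[0, 0, 0], [0, 0, 0]],
    [[0, 0, 0], [0, 0, 0]],
  ],
)

```text
t: 5.55
position: [0.4464, 0.3122, 0.1133]
tcp_rot: [180.0, 0.1, -156.4]
ft_force: [-0.7, 0.7, -0.0]
gripper_width: 0.0
gripper_force: 0.0
```

```bash
cat > snap.py <<'E'
from h import *
import sys
s=cam('scene');p,r=cur();np.savez(sys.argv[1],f=s['frame'],p=p,z=r.as_matrix(),w=readout.observe()['gripper_width'])
E
python3 snap.py a.npz
```

Request:
carry_out(
  plan=[
    [[0, 0, 0], [0, 0, 0]],
    [[0, 0, 0], [0, 0, 0]],
    [[0, 0, 0], [0, 0, 0]],
    [[0, 0, 0], [0, 0, 0]],
    [[0, 0, 0], [0, 0, 0]],
    [[0, 0, 0], [0, 0, 0]],
    [[0, 0, 0], [0, 0, 0]],
  ],
  claw=1,
)

```text
t: 6.18
position: [0.4458, 0.3118, 0.1125]
tcp_rot: [-180.0, -0.0, -156.4]
ft_force: [-0.2, -1.3, -0.3]
gripper_width: 0.0834
gripper_force: 0.0
```

```bash
python3 snap.py b.npz; python3 - <<'E'
from h import *
s=cam('scene');out=[]
for n in 'ab':
    z=np.load(n+'.npz');print(z['p'],z['w'])
    f=(255*(z['f'][:,:,::-1]/255.)**.5).astype(np.uint8)
    x0,y0,k=285,90,5
    im=cv2.resize(f[y0:y0+120,x0:x0+80],None,fx=k,fy=k,interpolation=cv2.INTER_CUBIC)
    Q=lambda v:tuple(((proj(s,z['p']+z['z']@np.array(v))-[x0,y0])*k).round().astype(int).tolist())
    w=z['w']/2
    for sy in(-1,1): cv2.line(im,Q((0,sy*w,.017)),Q((0,sy*w,-.03)),(0,255,0),1)
    cv2.line(im,Q((-.011,0,.017)),Q((.011,0,.017)),(0,0,255),1)
    out.append(im)
cv2.imwrite('pics/grip.png',np.hstack(out))
E
```

```text
[0.4458116  0.31182951 0.1125344 ] 9.271290495712356e-06
[0.44583219 0.31184075 0.11256333] 0.08529645848751703
```

View pics/grip.png

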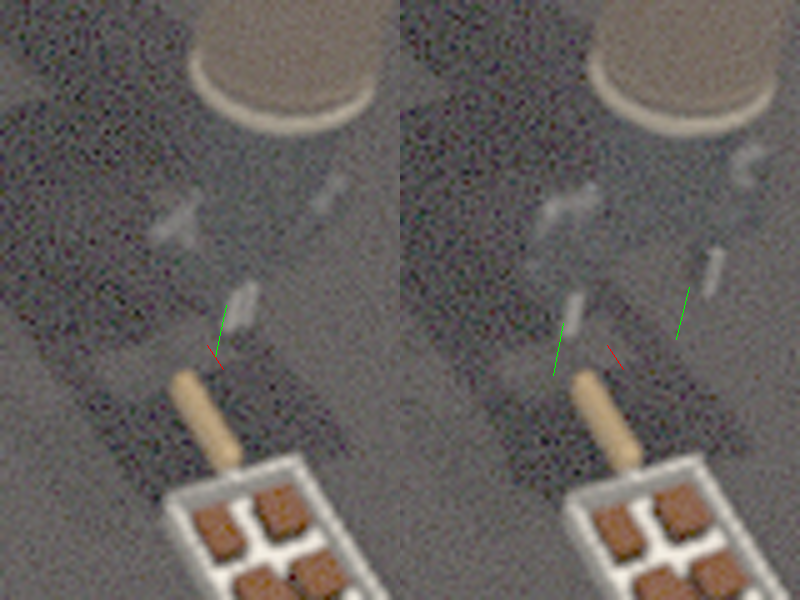

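The real fingertips appear higher than projected (shut: bottom at (232,330) against an expected (216,357)), so the fingers closed above the handle. I'll grip about 13 mm lower.

Request:
carry_out(
  plan=[
    [[0, 0, 0.75], [0, 0, 0]],
    [[0, 0, 0.75], [0, 0, 0]],
    [[0, 0, 0.75], [0, 0, 0]],
    [[0, 0, 0.75], [0, 0, 0]],
    [[0, 0, 0.5], [0, 0, 0]],
    [[0, 0, 0.2], [0, 0, 0]],
    [[0, 0, 0], [0, 0, 0]],
    [[0, 0, 0], [0, 0, 0]],
  ],
)

```text
t: 6.95
position: [0.446, 0.3119, 0.0204]
tcp_rot: [-180.0, -0.0, -156.4]
ft_force: [-0.0, 1.0, 0.3]
gripper_width: 0.0856
gripper_force: 0.0
```

Request:
carry_out(
  plan=[
    [[0, 0, 0], [0, 0, 0]],
    [[0, 0, 0], [0, 0, 0]],
    [[0, 0, 0], [0, 0, 0]],
    [[0, 0, 0], [0, 0, 0]],
    [[0, 0, 0], [0, 0, 0]],
    [[0, 0, 0], [0, 0, 0]],
    [[0, 0, 0], [0, 0, 0]],
    [[0, 0, 0], [0, 0, 0]],
  ],
  claw=-1,
  force=60,
)

```text
t: 7.62
position: [0.4458, 0.3118, 0.0202]
tcp_rot: [-180.0, -0.0, -156.4]
ft_force: [-1.2, -0.7, 4.2]
gripper_width: 0.0093
gripper_force: 58.7
```

Only about 9 mm wide with an upward push, so the pads sit on the handle's rounded top edge. I'll open, go 14 mm lower and regrip.

Request:
carry_out(
  plan=[
    [[0, 0, 0], [0, 0, 0]],
    [[0, 0, 0], [0, 0, 0]],
    [[0, 0, 0], [0, 0, 0]],
    [[0, 0, 0], [0, 0, 0]],
    [[0, 0, 0], [0, 0, 0]],
    [[0, 0, 0.2], [0, 0, 0]],
    [[0, 0, 0.2], [0, 0, 0]],
    [[0, 0, 0.16], [0, 0, 0]],
    [[0, 0, 0], [0, 0, 0]],
  ],
  claw=0,
)

```text
t: 8.37
position: [0.4453, 0.3115, 0.005]
tcp_rot: [-180.0, -0.1, -156.4]
ft_force: [0.1, 0.8, 1.0]
gripper_width: 0.0425
gripper_force: 0.0
```

Request:
carry_out(
  plan=[
    [[0, 0, 0], [0, 0, 0]],
    [[0, 0, 0], [0, 0, 0]],
    [[0, 0, 0], [0, 0, 0]],
    [[0, 0, 0], [0, 0, 0]],
    [[0, 0, 0], [0, 0, 0]],
    [[0, 0, 0], [0, 0, 0]],
  ],
  claw=-1,
  force=100,
)

```text
t: 8.87
position: [0.446, 0.3119, 0.0063]
tcp_rot: [180.0, 0.0, -156.4]
ft_force: [-0.5, -1.2, 5.4]
gripper_width: 0.0096
gripper_force: 97.8
```

Request:
carry_out(
  plan=[
    [[0, 0, -0.4], [0, 0, 0]],
    [[0, 0, -0.8], [0, 0, 0]],
    [[0, 0, -0.8], [0, 0, 0]],
    [[0, 0, -0.8], [0, 0, 0]],
    [[0, 0, -0.8], [0, 0, 0]],
    [[0, 0, -0.8], [0, 0, 0]],
    [[0, 0, -0.8], [0, 0, 0]],
    [[0, 0, -0.8], [0, 0, 0]],
    [[0, 0, -0.8], [0, 0, 0]],
    [[0, 0, -0.4], [0, 0, 0]],
    [[0, 0, 0], [0, 0, 0]],
    [[0, 0, 0], [0, 0, 0]],
  ],
)

```text
t: 9.87
position: [0.4458, 0.3118, 0.1861]
tcp_rot: [180.0, 0.0, -156.4]
ft_force: [0.3, 0.6, -3.4]
gripper_width: 0.0095
gripper_force: 97.9
```

```bash
python3 - <<'E'
from h import *
o=readout.observe();print(o['position'],o['ft_force'],o['moment'],o['gripper_width'],o['q'])
s=cam('scene')
t=cam('top')
f=lambda im:(255*(im[:,:,::-1]/255.)**.6).astype(np.uint8)
# model at TCP-derived pose: grip = tcp + dz
p,_=cur();u,v=proj(s,p).astype(int);print(u,v)
x0,y0=u-30,max(v-60,0);k=5
im=cv2.resize(f(s['frame'])[y0:y0+120,x0:x0+80],None,fx=k,fy=k,interpolation=cv2.INTER_CUBIC)
Rm=R.from_euler('z',23.6,degrees=True).as_matrix()
for dz,c in ((.002,(0,255,0)),(.03,(0,0,255))):
    g=p+[0,0,dz]
    for pts in ([(-.038,-.006,.011),(.038,-.006,.011),(.038,.006,.011),(-.038,.006,.011)],[(.043,-.046,-.034),(.163,-.046,-.034),(.163,.046,-.034),(.043,.046,-.034)]):
        q=((projn(s,[g+Rm@np.array(a) for a in pts])-[x0,y0])*k).round().astype(int);cv2.polylines(im,[q],True,c,1)
u,v=proj(t,p).astype(int);im2=cv2.resize(f(t['frame'])[v-90:v+30,u-55:u+25],None,fx=k,fy=k,interpolation=cv2.INTER_CUBIC)
for dz,c in ((.002,(0,255,0)),(.03,(0,0,255))):
    g=p+[0,0,dz]
    for pts in ([(-.038,-.006,.011),(.038,-.006,.011),(.038,.006,.011),(-.038,.006,.011)],[(.043,-.046,-.034),(.163,-.046,-.034),(.163,.046,-.034),(.043,.046,-.034)]):
        q=((projn(t,[g+Rm@np.array(a) for a in pts])-[u-55,v-90])*k).round().astype(int);cv2.polylines(im2,[q],True,c,1)
cv2.imwrite('pics/held.png',np.hstack([im,im2]))
E
```

```text
[0.44575141 0.31183768 0.18610212] [ 0.25121844  0.63691004 -3.3506473 ] [-0.15775946  0.19224287 -0.04877124] 0.009461544283402214 [ 3.17815150e+01  2.07288565e+01  1.07052564e+02  2.31797709e-03
  5.21903793e+01 -8.18021138e+01]
332 140
```

View pics/held.png

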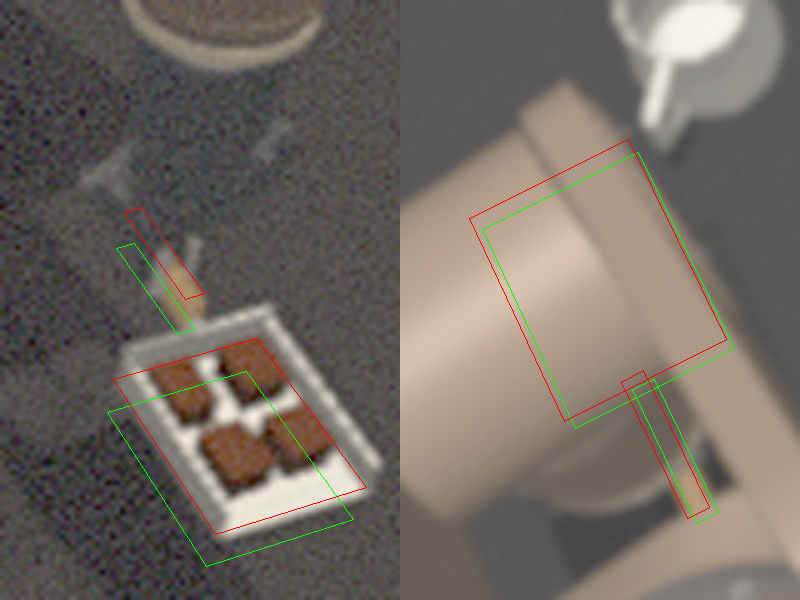

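The scoop is held level. The left (scene) overlay matches the red model, with the grip point about 28 mm above the reported TCP. Now I'll plan the swing over the bowl.

```bash
cat >> h.py <<'E'
OFF=.028
AX=np.array([.554,-.015,0])
def mouth(th,mx,mz,h=-10):
    hx=np.array([np.cos(np.radians(h)),np.sin(np.radians(h)),0]);a=np.radians(th)
    x=np.cos(a)*hx-np.array([0,0,np.sin(a)]);z=np.sin(a)*hx+np.array([0,0,np.cos(a)])
    g=AX+mx*hx+np.array([0,0,mz])-.163*x+.0325*z-OFF*z
    return pose(g,180+h,th)
E
python3 - <<'E'
from h import *
a=cur()
b=steps(a,mouth(0,.045,.21))
for p in ((25,0,.195),(42,-.02,.178),(58,-.02,.172)):
    n=mouth(*p);print(n[0],np.hypot(*n[0][:2]));b=steps(b,n)
E
```

```text
13 x [[0.157, -0.942, -0.09], [-0.0, -0.0, 0.0143]]
[0.41038904 0.01032249 0.26796516] 0.41051884323659393
4 x [[0.364, 0.0, -0.486], [0.0, 0.0347, -0.0]]
[0.41797686 0.00898455 0.29041244] 0.41807340918173796
3 x [[0.064, 0.0, -0.311], [0.0, 0.0315, -0.0]]
[0.4529975  0.00280947 0.31261648] 0.4530062146787414
3 x [[-0.104, -0.0, -0.551], [-0.0, 0.0296, 0.0]]
```

```bash
python3 - <<'E'
from h import *
b=steps(cur(),mouth(0,.045,.21),24)
b=steps(b,mouth(25,0,.195),8)
E
```

```text
24 x [[0.08, -0.511, -0.049], [-0.0, -0.0, 0.0078]]
8 x [[0.189, 0.0, -0.238], [0.0, 0.0174, -0.0]]
```

Request:
carry_out(
  plan=[
    [[0.08, -0.511, -0.049], [0, 0, 0.0078]],
    [[0.08, -0.511, -0.049], [0, 0, 0.0078]],
    [[0.08, -0.511, -0.049], [0, 0, 0.0078]],
    [[0.08, -0.511, -0.049], [0, 0, 0.0078]],
    [[0.08, -0.511, -0.049], [0, 0, 0.0078]],
    [[0.08, -0.511, -0.049], [0, 0, 0.0078]],
    [[0.08, -0.511, -0.049], [0, 0, 0.0078]],
    [[0.08, -0.511, -0.049], [0, 0, 0.0078]],
    [[0.08, -0.511, -0.049], [0, 0, 0.0078]],
    [[0.08, -0.511, -0.049], [0, 0, 0.0078]],
    [[0.08, -0.511, -0.049], [0, 0, 0.0078]],
    [[0.08, -0.511, -0.049], [0, 0, 0.0078]],
  ],
)

```text
t: 10.97
position: [0.4645, 0.1571, 0.2009]
tcp_rot: [-180.0, 0.0, -173.4]
ft_force: [-0.5, -0.4, -0.8]
gripper_width: 0.0097
gripper_force: 98.0
```

Request:
carry_out(
  plan=[
    [[0.08, -0.511, -0.049], [0, 0, 0.0078]],
    [[0.08, -0.511, -0.049], [0, 0, 0.0078]],
    [[0.08, -0.511, -0.049], [0, 0, 0.0078]],
    [[0.08, -0.511, -0.049], [0, 0, 0.0078]],
    [[0.08, -0.511, -0.049], [0, 0, 0.0078]],
    [[0.08, -0.511, -0.049], [0, 0, 0.0078]],
    [[0.08, -0.511, -0.049], [0, 0, 0.0078]],
    [[0.08, -0.511, -0.049], [0, 0, 0.0078]],
    [[0.08, -0.511, -0.049], [0, 0, 0.0078]],
    [[0.08, -0.511, -0.049], [0, 0, 0.0078]],
    [[0.08, -0.511, -0.049], [0, 0, 0.0078]],
    [[0.08, -0.511, -0.049], [0, 0, 0.0078]],
  ],
)

```text
t: 11.97
position: [0.4376, 0.0049, 0.2157]
tcp_rot: [180.0, 0.0, 169.7]
ft_force: [0.2, -0.6, -2.5]
gripper_width: 0.0098
gripper_force: 98.0
```

Request:
carry_out(
  plan=[
    [[0.189, 0, -0.238], [0, 0.0174, 0]],
    [[0.189, 0, -0.238], [0, 0.0174, 0]],
    [[0.189, 0, -0.238], [0, 0.0174, 0]],
    [[0.189, 0, -0.238], [0, 0.0174, 0]],
    [[0.189, 0, -0.238], [0, 0.0174, 0]],
    [[0.189, 0, -0.238], [0, 0.0174, 0]],
    [[0.189, 0, -0.238], [0, 0.0174, 0]],
    [[0.189, 0, -0.238], [0, 0.0174, 0]],
    [[0, 0, 0], [0, 0, 0]],
    [[0, 0, 0], [0, 0, 0]],
  ],
)

```text
t: 12.8
position: [0.411, 0.0105, 0.2685]
tcp_rot: [-180.0, -25.0, 169.8]
ft_force: [-0.6, 0.5, -3.6]
gripper_width: 0.0096
gripper_force: 98.1
```

```bash
cat > ov.py <<'E'
from h import *
import sys
s=cam('scene');o=readout.observe();p,r=cur(o);print(o['t'],p,o['tcp_rot'],o['q'].round(1),o['ft_force'],o['gripper_width'])
k=5;x0,y0=165,90
im=cv2.resize((255*(s['frame'][:,:,::-1]/255.)**.6).astype(np.uint8)[y0:y0+120,x0:x0+150],None,fx=k,fy=k,interpolation=cv2.INTER_CUBIC)
Rs=(r*R.from_euler('x',180,degrees=True)*R.from_euler('z',180,degrees=True)).as_matrix()
print('scoop x',Rs[:,0],'z',Rs[:,2])
for off,c in ((Rs[:,2]*.028,(0,255,0)),(np.array([0,0,.028]),(0,0,255))):
    g=p+off;print('mouth',g+Rs@[.163,0,-.0325])
    for pts in ([(.043,-.046,-.01),(.163,-.046,-.01),(.163,-.046,-.034),(.163,.046,-.034),(.163,.046,-.01),(.043,.046,-.01)],):
        q=((projn(s,[g+Rs@np.array(a) for a in pts])-[x0,y0])*k).round().astype(int);cv2.polylines(im,[q],True,c,1)
q=((projn(s,circ(AX[0],AX[1],.0705,.167))-[x0,y0])*k).round().astype(int);cv2.polylines(im,[q],True,(255,255,0),1)
cv2.imwrite('pics/'+sys.argv[1],im)
E
python3 ov.py pour1.png
```

```text
12.85 [0.41058527 0.01061846 0.26852751] [-179.99569655  -24.96959894  169.83606478] [ -4.9  20.2 100.4   2.2  84.3 -85.4] [ 0.18266644 -0.23062942 -3.98201562] 0.009689265819075726
scoop x [ 0.89230559 -0.15997134 -0.42213732] z [ 0.41552592 -0.07441862  0.9065319 ]
mouth [ 0.55416122 -0.01512198  0.19563973]
mouth [ 0.54252649 -0.01303826  0.19825684]
```

View pics/pour1.png

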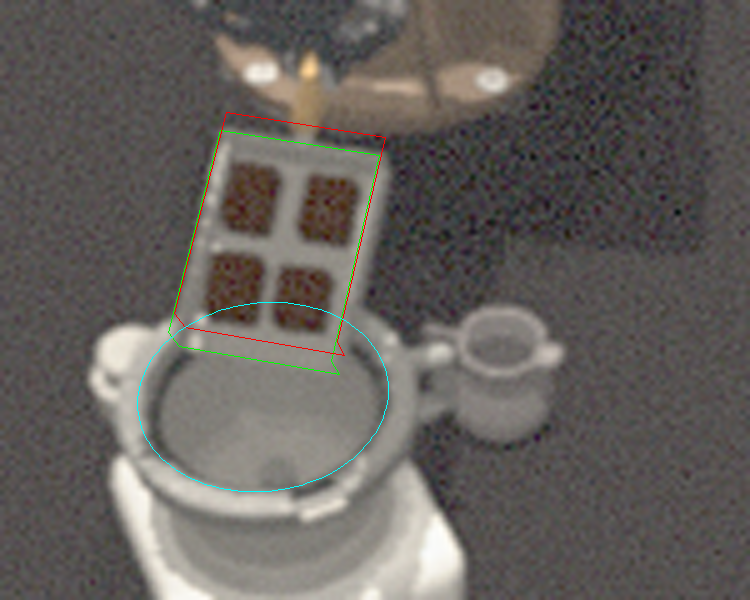

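At 25° the chunks are still in the pan and it sits over the bowl's rear edge. But the actual opening (x≈150–405, y≈315–505) is about 13 px down and right of my cyan circle, so I'll refit the bowl axis on the clear first pictures.

```bash
python3 - <<'E'
from h import *
D={}
for n in ('top','scene'):
    d=cam(n);d['frame']=cv2.imread(f'pics/{n}0.png')[:,:,::-1].copy();D[n]=d
for n,d in D.items():
    g=gray(d)
    for spec,nm in (([(.085,.167,1)],'outer'),([(.0705,.167,-1)],'inner')):
        print(n,nm,fitcirc(d,.556,-.013,spec,.016,.001))
    # bright-ring fit: mean brightness of annulus minus inside/outside
    best=[]
    for z in (.157,.167):
        b=None
        for x in np.arange(.54,.575,.001):
            for y in np.arange(-.028,.002,.001):
                v=np.mean([samp(g,d,circ(x,y,r,z)).mean() for r in (.073,.078,.083)])-samp(g,d,circ(x,y,.066,z)).mean()-.5*samp(g,d,circ(x,y,.09,z)).mean()
                if b is None or v>b[0]: b=(v,x,y)
        print(n,'ring',z,np.round(b,4))
    # column/row profile through collar centre
    c=projn(d,[[.555,-.014,.167]])[0];u,v=int(c[0]),int(c[1])
    print(c.round(1),'row',g[v,u-45:u+46].astype(int).tolist());print('col',g[v-45:v+46,u].astype(int).tolist())
    for a in ((.055,0),(0,.055)): pass
E
```

```text
top outer [ 4.08863e+01  5.57000e-01 -1.60000e-02]
top inner [ 5.97228e+01  5.52000e-01 -1.60000e-02]
top ring 0.157 [ 2.25231e+01  5.54000e-01 -1.60000e-02]
top ring 0.167 [ 2.15355e+01  5.52000e-01 -1.50000e-02]
[304.9 206.8] row [43, 45, 54, 85, 139, 196, 230, 243, 246, 246, 246, 246, 246, 246, 240, 228, 221, 220, 215, 196, 159, 115, 85, 85, 105, 133, 160, 185, 209, 227, 236, 240, 241, 241, 240, 236, 229, 221, 220, 223, 227, 232, 236, 240, 241, 242, 242, 242, 242, 242, 242, 242, 242, 242, 241, 241, 241, 240, 235, 225, 207, 185, 162, 138, 116, 100, 92, 87, 82, 74, 69, 79, 107, 147, 184, 206, 211, 197, 161, 111, 69, 49, 44, 44, 44, 43, 43, 43, 43, 43, 43]
col [43, 43, 43, 43, 43, 43, 43, 43, 43, 43, 43, 43, 43, 48, 68, 112, 163, 198, 209, 201, 173, 129, 91, 71, 67, 74, 85, 90, 92, 94, 99, 109, 130, 156, 180, 201, 222, 236, 241, 241, 241, 242, 242, 242, 242, 242, 241, 236, 228, 219, 216, 217, 218, 217, 210, 199, 199, 211, 222, 231, 236, 239, 241, 242, 242, 242, 242, 242, 240, 226, 187, 139, 134, 171, 205, 217, 215, 196, 164, 149, 158, 168, 177, 197, 223, 239, 244, 242, 232, 209, 175]
[... 306 characters left out ...]
26, 86, 65, 58, 54, 60, 71, 80, 83, 84, 83, 82, 82, 82, 84, 86, 90, 91, 91, 94, 97, 97, 97, 100, 99, 100, 103, 102, 101, 102, 101, 99, 100, 100, 98, 97, 94, 92, 94, 92, 92, 90, 89, 88, 86, 80, 69, 61, 66, 102, 144, 167, 172, 169, 146, 103, 63, 51, 57, 62, 64, 65, 71, 78, 80, 80, 75, 74, 73, 70]
col [38, 37, 38, 39, 40, 37, 39, 42, 44, 41, 40, 38, 40, 37, 36, 37, 38, 37, 40, 38, 38, 37, 38, 49, 98, 154, 168, 147, 98, 72, 64, 52, 44, 54, 74, 84, 85, 86, 87, 90, 93, 93, 95, 95, 97, 99, 102, 102, 108, 133, 167, 184, 198, 209, 212, 211, 207, 201, 188, 170, 162, 164, 164, 154, 145, 143, 161, 171, 167, 142, 99, 68, 63, 68, 78, 81, 82, 80, 77, 83, 93, 99, 100, 100, 101, 110, 129, 140, 149, 191, 237]
```

The scene fit is stable at about (0.555, -0.014), and the remaining error is about 2 mm. The tool-fixed offset (green) matches the pan. I'll continue the pour.

```bash
python3 - <<'E'
from h import *
b=steps(cur(),mouth(42,-.015,.180),6)
b=steps(b,mouth(60,-.015,.175),8)
E
```

```text
6 x [[0.01, -0.003, -0.18], [0.0001, 0.0158, -0.0001]]
8 x [[-0.031, -0.0, -0.24], [-0.0, 0.0125, 0.0]]
```

Request:
carry_out(
  plan=[
    [[0.01, 0, -0.18], [0, 0.0158, 0]],
    [[0.01, 0, -0.18], [0, 0.0158, 0]],
    [[0.01, 0, -0.18], [0, 0.0158, 0]],
    [[0.01, 0, -0.18], [0, 0.0158, 0]],
    [[0.01, 0, -0.18], [0, 0.0158, 0]],
    [[0.01, 0, -0.18], [0, 0.0158, 0]],
    [[0, 0, 0], [0, 0, 0]],
    [[0, 0, 0], [0, 0, 0]],
    [[0, 0, 0], [0, 0, 0]],
    [[0, 0, 0], [0, 0, 0]],
  ],
)

```text
t: 13.78
position: [0.4231, 0.0088, 0.2929]
tcp_rot: [180.0, -42.0, 169.9]
ft_force: [0.2, 0.1, -1.3]
gripper_width: 0.0096
gripper_force: 98.2
```

Request:
carry_out(
  plan=[
    [[-0.031, 0, -0.24], [0, 0.0125, 0]],
    [[-0.031, 0, -0.24], [0, 0.0125, 0]],
    [[-0.031, 0, -0.24], [0, 0.0125, 0]],
    [[-0.031, 0, -0.24], [0, 0.0125, 0]],
    [[-0.031, 0, -0.24], [0, 0.0125, 0]],
    [[-0.031, 0, -0.24], [0, 0.0125, 0]],
    [[-0.031, 0, -0.24], [0, 0.0125, 0]],
    [[-0.031, 0, -0.24], [0, 0.0125, 0]],
    [[0, 0, 0], [0, 0, 0]],
    [[0, 0, 0], [0, 0, 0]],
    [[0, 0, 0], [0, 0, 0]],
    [[0, 0, 0], [0, 0, 0]],
  ],
)

```text
t: 14.78
position: [0.4631, 0.0016, 0.3191]
tcp_rot: [180.0, -60.0, 169.9]
ft_force: [-0.8, -0.4, -2.3]
gripper_width: 0.0095
gripper_force: 98.4
```

```bash
cat > br.py <<'E'
from h import *
o=readout.observe();print(o['t'],o['position'],o['ft_force'],o['gripper_width'])
for n in('scene','top'):
    d=cam(n);im=d['frame'].astype(int);m=((im[:,:,0]-im[:,:,2]>25)&(im[:,:,0]<125)&(im[:,:,0]>1.7*im[:,:,2])).astype(np.uint8)
    k,lab,st,ce=cv2.connectedComponentsWithStats(m)
    print(n,[(st[i].tolist(),im[lab==i].mean(0).astype(int).tolist()) for i in range(1,k) if st[i,4]>12 and st[i,1]>100])
    print('chunks',[(np.round(r['rect']).tolist(),round(r['score'],2)) for r in spotter.recognise(n,'chunk1_c')])
E
python3 br.py
```

```text
14.7833 [0.46308887 0.00161953 0.31910034] [-0.75603524 -0.41127664 -2.31383273] 0.009496955622343631
scene [([208, 177, 6, 10, 19], [42, 23, 12])]
chunks [([216.0, 184.0, 228.0, 187.0], 0.53)]
top []
chunks []
```

Request:
carry_out(
  plan=[
    [[0.031, 0, 0.24], [0, -0.0125, 0]],
    [[0.031, 0, 0.24], [0, -0.0125, 0]],
    [[0.031, 0, 0.24], [0, -0.0125, 0]],
    [[0.031, 0, 0.24], [0, -0.0125, 0]],
    [[0.031, 0, 0.24], [0, -0.0125, 0]],
    [[0.031, 0, 0.24], [0, -0.0125, 0]],
    [[0.031, 0, 0.24], [0, -0.0125, 0]],
    [[0.031, 0, 0.24], [0, -0.0125, 0]],
  ],
)

```text
t: 15.65
position: [0.4222, 0.0089, 0.2943]
tcp_rot: [180.0, -42.0, 169.9]
ft_force: [-0.3, -0.0, -1.6]
gripper_width: 0.0095
gripper_force: 98.3
```

```bash
python3 - <<'E'
from h import *
a=cur();b=steps(a,mouth(15,.01,.215),6)
b=steps(b,pose((.436,.012,.225),170),4)
b=steps(b,pose((.446,.312,.19),203.6),14)
E
```

```text
6 x [[-0.041, -0.004, 0.232], [0.0001, -0.025, -0.0001]]
4 x [[-0.311, 0.061, 0.32], [0.0, -0.0208, 0.0]]
14 x [[-0.114, 0.863, 0.1], [0.0, 0.0, -0.0133]]
```

Request:
carry_out(
  plan=[
    [[-0.041, 0, 0.232], [0, -0.025, 0]],
    [[-0.041, 0, 0.232], [0, -0.025, 0]],
    [[-0.041, 0, 0.232], [0, -0.025, 0]],
    [[-0.041, 0, 0.232], [0, -0.025, 0]],
    [[-0.041, 0, 0.232], [0, -0.025, 0]],
    [[-0.041, 0, 0.232], [0, -0.025, 0]],
    [[-0.311, 0.061, 0.32], [0, -0.0208, 0]],
    [[-0.311, 0.061, 0.32], [0, -0.0208, 0]],
    [[-0.311, 0.061, 0.32], [0, -0.0208, 0]],
    [[-0.311, 0.061, 0.32], [0, -0.0208, 0]],
  ],
)

```text
t: 16.48
position: [0.4362, 0.0126, 0.2251]
tcp_rot: [180.0, 0.1, 169.9]
ft_force: [0.3, -0.6, -1.7]
gripper_width: 0.01
gripper_force: 98.2
```

Request:
carry_out(
  plan=[
    [[-0.114, 0.863, 0.1], [0, 0, -0.0133]],
    [[-0.114, 0.863, 0.1], [0, 0, -0.0133]],
    [[-0.114, 0.863, 0.1], [0, 0, -0.0133]],
    [[-0.114, 0.863, 0.1], [0, 0, -0.0133]],
    [[-0.114, 0.863, 0.1], [0, 0, -0.0133]],
    [[-0.114, 0.863, 0.1], [0, 0, -0.0133]],
    [[-0.114, 0.863, 0.1], [0, 0, -0.0133]],
    [[-0.114, 0.863, 0.1], [0, 0, -0.0133]],
    [[-0.114, 0.863, 0.1], [0, 0, -0.0133]],
    [[-0.114, 0.863, 0.1], [0, 0, -0.0133]],
    [[-0.114, 0.863, 0.1], [0, 0, -0.0133]],
    [[-0.114, 0.863, 0.1], [0, 0, -0.0133]],
  ],
)

```text
t: 17.48
position: [0.4559, 0.2712, 0.195]
tcp_rot: [179.9, -0.1, -161.3]
ft_force: [0.3, 0.6, -1.9]
gripper_width: 0.0097
gripper_force: 98.3
```

Request:
carry_out(
  plan=[
    [[-0.114, 0.863, 0.1], [0, 0, -0.0133]],
    [[-0.114, 0.863, 0.1], [0, 0, -0.0133]],
    [[0, 0, 0], [0, 0, 0]],
    [[0, 0, 0], [0, 0, 0]],
    [[0, 0, 0], [0, 0, 0]],
  ],
)

```text
t: 17.9
position: [0.4467, 0.3124, 0.1901]
tcp_rot: [179.9, -0.1, -156.6]
ft_force: [-0.2, -0.3, -2.8]
gripper_width: 0.0096
gripper_force: 98.3
```

```bash
python3 br.py; python3 - <<'E'
from h import *
a=cur();print(readout.observe()['tcp_rot'])
b=steps(a,pose((.446,.312,.009),203.6),9)
E
```

```text
17.9 [0.44673633 0.312418   0.19006394] [-0.16083914 -0.33142665 -2.77963977] 0.009634291747540664
scene [([335, 130, 9, 14, 53], [102, 78, 50]), ([206, 177, 20, 11, 96], [81, 45, 29])]
chunks [([219.0, 184.0, 227.0, 187.0], 0.36)]
top [([294, 191, 20, 15, 158], [92, 60, 46])]
chunks []
[ 1.79923750e+02 -1.14160688e-01 -1.56671222e+02]
9 x [[0.004, 0.001, 0.805], [0.0, -0.0001, -0.0002]]
```

```bash
python3 - <<'E'
from h import *
for n,(u0,u1,v0,v1) in (('top',(278,332,182,240)),('scene',(196,250,150,200))):
    d=cam(n);im=d['frame'].astype(float)+1
    m=(im[:,:,0]/im[:,:,2]>1.35)
    k,lab,st,ce=cv2.connectedComponentsWithStats(m.astype(np.uint8))
    print(n,[st[i].tolist() for i in range(1,k) if st[i,4]>10 and 150<st[i,0]<450 and 120<st[i,1]<320])
    for v in range(v0,v1,2): print(''.join(('%x'%int(min(15,10*(im[v,u,0]/im[v,u,2]-1)))) if m[v,u] else '.' for u in range(u0,u1)))
E
```

```text
top [[293, 190, 22, 17, 249], [312, 208, 8, 13, 78], [166, 258, 6, 6, 11]]
......................................................
......................................................
......................................................
......................................................
......................3443............................
................59abcdddc8............................
................8ceeddeec8............................
................8cddddcdb7............................
................5cdedbaba4........33..................
................5bcb9b899976778888984.................
...............3788877788998888888874.................
...............477777777788888888897..................
................456555543..56654445...................
...................................44.................
...................................5888763............
...................................688875.............
...................................688875.............
..................................4777775.............
..................................3
[... 1300 characters left out ...]
........................................
............4643......................................
...........4fffffd....................................
...........6fdffff....................................
..........6fffffff....................................
.........4efffffa4...5fffffdfc4.......................
............47ceffffeffdfedadb6.......................
......................................................
......................................................
......................................................
......................................................
......................................................
......................................................
```

All four chunks are in the bowl: three on the floor, one on top. I'll set the scoop down and release.

Request:
carry_out(
  plan=[
    [[0, 0, 0.8], [0, 0, 0]],
    [[0, 0, 0.8], [0, 0, 0]],
    [[0, 0, 0.8], [0, 0, 0]],
    [[0, 0, 0.8], [0, 0, 0]],
    [[0, 0, 0.8], [0, 0, 0]],
    [[0, 0, 0.8], [0, 0, 0]],
    [[0, 0, 0.8], [0, 0, 0]],
    [[0, 0, 0.8], [0, 0, 0]],
    [[0, 0, 0.6], [0, 0, 0]],
    [[0, 0, 0.3], [0, 0, 0]],
    [[0, 0, 0], [0, 0, 0]],
    [[0, 0, 0], [0, 0, 0]],
  ],
)

```text
t: 19.2
position: [0.4468, 0.3127, 0.0075]
tcp_rot: [179.9, -0.1, -156.6]
ft_force: [-0.2, -0.3, -1.7]
gripper_width: 0.0095
gripper_force: 98.8
```

Request:
carry_out(
  plan=[
    [[0, 0, 0], [0, 0, 0]],
    [[0, 0, 0], [0, 0, 0]],
    [[0, 0, 0], [0, 0, 0]],
    [[0, 0, 0], [0, 0, 0]],
    [[0, 0, 0], [0, 0, 0]],
    [[0, 0, 0], [0, 0, 0]],
    [[0, 0, 0], [0, 0, 0]],
  ],
  claw=0.2,
)

```text
t: 19.78
position: [0.4467, 0.3129, 0.0076]
tcp_rot: [179.9, -0.1, -156.6]
ft_force: [-0.5, -0.6, -0.5]
gripper_width: 0.0509
gripper_force: 0.0
```

Request:
carry_out(
  plan=[
    [[0, 0, -0.8], [0, 0, 0]],
    [[0, 0, -0.8], [0, 0, 0]],
    [[0, 0, -0.8], [0, 0, 0]],
    [[0, 0, -0.8], [0, 0, 0]],
    [[0, 0, -0.8], [0, 0, 0]],
    [[0, 0, -0.8], [0, 0, 0]],
    [[0, 0, -0.8], [0, 0, 0]],
    [[0, 0, -0.8], [0, 0, 0]],
    [[0, 0, -0.8], [0, 0, 0]],
    [[0, 0, -0.8], [0, 0, 0]],
  ],
  claw=1,
)

```text
t: 20.62
position: [0.4469, 0.3126, 0.2085]
tcp_rot: [179.9, -0.1, -156.6]
ft_force: [0.8, -0.5, -0.1]
gripper_width: 0.0857
gripper_force: 0.0
```

```bash
python3 - <<'E'
from h import *
s=cam('scene')
im=s['frame'].astype(int);m=((im[:,:,0]-im[:,:,2]>35)&(im[:,:,0]>80)).astype(np.uint8);m[:,:310]=0;m[:150]=0;m[200:]=0;m[:,350:]=0
ys,xs=np.nonzero(m);print(len(xs),ray(s,(xs.mean(),ys.mean()),.037))
a=cur();print(a[0])
print(proj(s,(.572,-.3305,.014)))
# via point towards lid: over the near side, z high
b=steps(a,pose((.50,-.02,.29),125))
b=steps(b,pose((.572,-.331,.12),60))
E
```

```text
111 [0.44840857 0.31396988 0.037     ]
[0.44850403 0.31364245 0.21215358]
[121.72875348 200.90391053]
15 x [[-0.364, -0.903, -0.208], [0.0001, 0.0, 0.029]]
15 x [[-0.889, 0.131, 0.453], [0.0, -0.0, 0.0241]]
```

Request:
carry_out(
  plan=[
    [[-0.364, -0.903, -0.208], [0, 0, 0.029]],
    [[-0.364, -0.903, -0.208], [0, 0, 0.029]],
    [[-0.364, -0.903, -0.208], [0, 0, 0.029]],
    [[-0.364, -0.903, -0.208], [0, 0, 0.029]],
    [[-0.364, -0.903, -0.208], [0, 0, 0.029]],
    [[-0.364, -0.903, -0.208], [0, 0, 0.029]],
    [[-0.364, -0.903, -0.208], [0, 0, 0.029]],
    [[-0.364, -0.903, -0.208], [0, 0, 0.029]],
    [[-0.364, -0.903, -0.208], [0, 0, 0.029]],
    [[-0.364, -0.903, -0.208], [0, 0, 0.029]],
    [[-0.364, -0.903, -0.208], [0, 0, 0.029]],
    [[-0.364, -0.903, -0.208], [0, 0, 0.029]],
  ],
)

```text
t: 21.67
position: [0.5268, 0.0453, 0.2696]
tcp_rot: [-179.9, -0.1, 140.5]
ft_force: [-0.5, 0.3, -0.6]
gripper_width: 0.0852
gripper_force: 0.0
```

Request:
carry_out(
  plan=[
    [[-0.364, -0.903, -0.208], [0, 0, 0.029]],
    [[-0.364, -0.903, -0.208], [0, 0, 0.029]],
    [[-0.364, -0.903, -0.208], [0, 0, 0.029]],
    [[-0.889, 0.131, 0.453], [0, 0, 0.0241]],
    [[-0.889, 0.131, 0.453], [0, 0, 0.0241]],
    [[-0.889, 0.131, 0.453], [0, 0, 0.0241]],
    [[-0.889, 0.131, 0.453], [0, 0, 0.0241]],
    [[-0.889, 0.131, 0.453], [0, 0, 0.0241]],
    [[-0.889, 0.131, 0.453], [0, 0, 0.0241]],
    [[-0.889, 0.131, 0.453], [0, 0, 0.0241]],
    [[-0.889, 0.131, 0.453], [0, 0, 0.0241]],
  ],
)

```text
t: 22.58
position: [0.583, -0.1776, 0.1934]
tcp_rot: [-179.8, -0.0, 90.2]
ft_force: [0.9, 0.7, 0.5]
gripper_width: 0.0858
gripper_force: 0.0
```

Request:
carry_out(
  plan=[
    [[-0.889, 0.131, 0.453], [0, 0, 0.0241]],
    [[-0.889, 0.131, 0.453], [0, 0, 0.0241]],
    [[-0.889, 0.131, 0.453], [0, 0, 0.0241]],
    [[-0.889, 0.131, 0.453], [0, 0, 0.0241]],
    [[-0.889, 0.131, 0.453], [0, 0, 0.0241]],
    [[-0.889, 0.131, 0.453], [0, 0, 0.0241]],
    [[-0.889, 0.131, 0.453], [0, 0, 0.0241]],
    [[0, 0, 0], [0, 0, 0]],
    [[0, 0, 0], [0, 0, 0]],
  ],
)

```text
t: 23.33
position: [0.57, -0.3322, 0.114]
tcp_rot: [-179.8, 0.0, 59.9]
ft_force: [0.1, 0.2, 0.3]
gripper_width: 0.0854
gripper_force: 0.0
```

```bash
python3 - <<'E'
from h import *
a=cur();o=readout.observe();print(o['t'],a[0],o['tcp_rot'],o['q'].round(1))
b=steps(a,pose((.572,-.3305,.007),60.0))
# lid orientation from bar: dark/bright? use full mask of lid in clean first pictures: lugs
for n in ('top','scene'):
    d=cam(n);d['frame']=cv2.imread(f'pics/{n}0.png')[:,:,::-1].copy();g=gray(d)
    best=None
    for x in np.arange(.564,.582,.001):
        for y in np.arange(-.340,-.320,.001):
            for yaw in range(50,71,2):
                c,s_=np.cos(np.radians(yaw)),np.sin(np.radians(yaw))
                v=np.clip(samp(g,d,circ(x,y,.064,.014,A))-samp(g,d,circ(x,y,.070,.007,A)),-60,60).mean()
                for sg in (1,-1):
                    L=np.array([[sg*.0735,w] for w in (-.006,0,.006)]);O=np.array([[sg*.0735,w] for w in (-.014,.014)]+[[sg*.081,0]])
                    f=lambda q:np.c_[x+c*q[:,0]-s_*q[:,1],y+s_*q[:,0]+c*q[:,1],np.full(len(q),.006)]
                    v+=.3*(samp(g,d,f(L)).mean()-samp(g,d,f(O)).mean())
                if best is None or v>best[0]: best=(v,x,y,yaw)
    print(n,np.round(best,4))
E
```

```text
23.3333 [ 0.57000969 -0.33224882  0.11396877] [-1.79767979e+02  4.30400943e-02  5.99496698e+01] [-32.8  34.2  94.8  -0.1  51.2  -2.7]
5 x [[0.02, 0.009, 0.856], [-0.0003, 0.0, -0.0001]]
top [104.1624   0.574   -0.331   60.    ]
scene [74.5299  0.574  -0.329  60.    ]
```

Request:
carry_out(
  plan=[
    [[0.031, 0.02, 0.85], [0, 0, 0]],
    [[0.031, 0.02, 0.85], [0, 0, 0]],
    [[0.031, 0.02, 0.85], [0, 0, 0]],
    [[0.031, 0.02, 0.85], [0, 0, 0]],
    [[0.031, 0.02, 0.86], [0, 0, 0]],
    [[0, 0, 0], [0, 0, 0]],
    [[0, 0, 0], [0, 0, 0]],
  ],
)

```text
t: 24.02
position: [0.5748, -0.3283, 0.0084]
tcp_rot: [-179.8, 0.0, 60.1]
ft_force: [1.1, -0.9, 1.2]
gripper_width: 0.0856
gripper_force: 0.0
```

Request:
carry_out(
  plan=[
    [[0, 0, 0], [0, 0, 0]],
    [[0, 0, 0], [0, 0, 0]],
    [[0, 0, 0], [0, 0, 0]],
    [[0, 0, 0], [0, 0, 0]],
    [[0, 0, 0], [0, 0, 0]],
    [[0, 0, 0], [0, 0, 0]],
    [[0, 0, 0], [0, 0, 0]],
    [[0, 0, 0], [0, 0, 0]],
  ],
  claw=-1,
  force=100,
)

```text
t: 24.68
position: [0.5751, -0.3297, 0.0093]
tcp_rot: [-179.9, 0.1, 60.0]
ft_force: [-1.6, 1.3, 9.8]
gripper_width: 0.0135
gripper_force: 99.1
```

```bash
python3 - <<'E'
from h import *
o=readout.observe();a=cur(o);print(o['t'],a[0],o['tcp_rot'],o['gripper_width'],o['ft_force'])
b=steps(a,pose(a[0]+[0,0,.215],60.0))
b=steps(b,pose((.555,-.0145,.235),27.8))
E
```

```text
24.6833 [ 0.57511251 -0.32965807  0.00927369] [-1.79910386e+02  5.05396500e-02  6.00213905e+01] 0.013546936090109393 [-1.58289574  1.32254786  9.84543704]
10 x [[-0.0, -0.001, -0.86], [-0.0, 0.0, 0.0]]
11 x [[0.774, -0.869, -0.039], [0.0, -0.0, 0.0163]]
```

Request:
carry_out(
  plan=[
    [[0, 0, -0.86], [0, 0, 0]],
    [[0, 0, -0.86], [0, 0, 0]],
    [[0, 0, -0.86], [0, 0, 0]],
    [[0, 0, -0.86], [0, 0, 0]],
    [[0, 0, -0.86], [0, 0, 0]],
    [[0, 0, -0.86], [0, 0, 0]],
    [[0, 0, -0.86], [0, 0, 0]],
    [[0, 0, -0.86], [0, 0, 0]],
    [[0, 0, -0.86], [0, 0, 0]],
    [[0, 0, -0.86], [0, 0, 0]],
    [[0, 0, 0], [0, 0, 0]],
  ],
)

```text
t: 25.6
position: [0.577, -0.3306, 0.228]
tcp_rot: [179.8, 0.1, 60.0]
ft_force: [0.9, -1.3, -1.4]
gripper_width: 0.013
gripper_force: 98.0
```

Request:
carry_out(
  plan=[
    [[0.774, -0.869, -0.039], [0, 0, 0.0163]],
    [[0.774, -0.869, -0.039], [0, 0, 0.0163]],
    [[0.774, -0.869, -0.039], [0, 0, 0.0163]],
    [[0.774, -0.869, -0.039], [0, 0, 0.0163]],
    [[0.774, -0.869, -0.039], [0, 0, 0.0163]],
    [[0.774, -0.869, -0.039], [0, 0, 0.0163]],
    [[0.774, -0.869, -0.039], [0, 0, 0.0163]],
    [[0.774, -0.869, -0.039], [0, 0, 0.0163]],
    [[0.774, -0.869, -0.039], [0, 0, 0.0163]],
    [[0.774, -0.869, -0.039], [0, 0, 0.0163]],
    [[0.774, -0.869, -0.039], [0, 0, 0.0163]],
    [[0, 0, 0], [0, 0, 0]],
  ],
)

```text
t: 26.6
position: [0.5555, -0.0102, 0.2341]
tcp_rot: [-179.8, 0.1, 27.7]
ft_force: [0.5, -0.1, -2.0]
gripper_width: 0.0129
gripper_force: 98.2
```

```bash
cat > lidfit.py <<'E'
from h import *
o=readout.observe();a=cur(o);print(o['t'],a[0],o['tcp_rot'],o['ft_force'],o['gripper_width'])
OFFU=float(__import__('sys').argv[1]) if len(__import__('sys').argv)>1 else .0085
zb=a[0][2]-OFFU
for n in ('scene',):
    d=cam(n);g=gray(d)
    np.save('lidframe.npy',d['frame'])
    best=None
    for z in np.arange(zb-.006,zb+.0061,.003):
      for x in np.arange(a[0][0]-.01,a[0][0]+.011,.001):
        for y in np.arange(a[0][1]-.01,a[0][1]+.011,.001):
            # front half (camera side, +x) bottom edge and back... use top-disc circle, front half
            aa=np.radians(np.arange(-100,101,4))
            p1=samp(g,d,circ(x,y,.064,z+.014,aa));p2=samp(g,d,circ(x,y,.070,z+.0,aa))
            v=np.clip(p1-p2,-80,80).mean()
            if best is None or v>best[0]: best=(v,x,y,z)
    print(n,np.round(best,4),'expected underside',zb)
E
python3 lidfit.py
```

```text
26.6 [ 0.55551714 -0.01017378  0.23414518] [-1.79848704e+02  7.18402890e-02  2.76769385e+01] [ 0.50958494 -0.05106687 -2.00404395] 0.012891160118948112
scene [ 3.29561e+01  5.49500e-01 -7.20000e-03  2.19600e-01] expected underside 0.22564517970530937
```

```bash
python3 - <<'E'
from h import *
P=[]
for i in range(6):
    cam('scene');o=readout.observe();P.append(np.r_[o['position'],o['tcp_rot'][2],o['ft_force'][2]])
print(np.round(P,4));m=np.mean(P,0)
b=steps((m[:3],pose((0,0,0),m[3])[1]),pose((.555,-.0145,.193),27.8),4)
E
```

```text
[[ 5.54900e-01 -1.34000e-02  2.33900e-01  2.78970e+01 -2.12850e+00]
 [ 5.54800e-01 -1.43000e-02  2.33900e-01  2.78478e+01 -1.37860e+00]
 [ 5.54800e-01 -1.48000e-02  2.34000e-01  2.77945e+01 -2.21140e+00]
 [ 5.54800e-01 -1.51000e-02  2.34100e-01  2.77493e+01 -2.28800e+00]
 [ 5.55000e-01 -1.52000e-02  2.34200e-01  2.77176e+01 -1.28080e+00]
 [ 5.55000e-01 -1.53000e-02  2.34200e-01  2.77028e+01 -2.09130e+00]]
4 x [[0.002, -0.001, 0.41], [0.0, 0.0, -0.0]]
```

Request:
carry_out(
  plan=[
    [[0, 0, 0.41], [0, 0, 0]],
    [[0, 0, 0.41], [0, 0, 0]],
    [[0, 0, 0.41], [0, 0, 0]],
    [[0, 0, 0.41], [0, 0, 0]],
    [[0, 0, 0], [0, 0, 0]],
    [[0, 0, 0], [0, 0, 0]],
    [[0, 0, 0], [0, 0, 0]],
    [[0, 0, 0], [0, 0, 0]],
  ],
)

```text
t: 27.62
position: [0.5554, -0.0143, 0.1938]
tcp_rot: [-179.9, 0.1, 27.8]
ft_force: [0.8, -0.2, -1.4]
gripper_width: 0.013
gripper_force: 98.1
```

```bash
python3 - <<'E'
from h import *
for i in range(4): s=cam('scene')
o=readout.observe();p=o['position'];print(o['t'],p,o['tcp_rot'],o['ft_force'])
k=8;x0,y0=173,128
f=lambda im:(255*(im[:,:,::-1]/255.)**.7).astype(np.uint8)
im=cv2.resize(f(s['frame'])[y0:y0+75,x0:x0+100],None,fx=k,fy=k,interpolation=cv2.INTER_CUBIC)
Q=lambda P:((projn(s,P)-[x0,y0]+.5)*k).round().astype(int)
cv2.polylines(im,[Q(circ(p[0],p[1],.067,p[2]-.0085+.014))],True,(0,255,0),1)
cv2.polylines(im,[Q(circ(.555,-.0145,.085,.167))],True,(255,255,0),1)
yw=np.radians(o['tcp_rot'][2]);c,sn=np.cos(yw),np.sin(yw)
for sg in(1,-1):
    for w in (-.0095,.0095):
        L=[[p[0]+c*sg*r-sn*w,p[1]+sn*sg*r+c*w,p[2]-.0085+.006] for r in (.067,.0765)];q=Q(L);cv2.line(im,tuple(q[0].tolist()),tuple(q[1].tolist()),(0,0,255),1)
cv2.imwrite('pics/lid.png',im)
E
```

```text
27.8167 [ 0.55530006 -0.01430447  0.19377392] [-1.79931896e+02  8.05816344e-02  2.77573338e+01] [ 1.0345228   0.05560672 -1.49480854]
```

View pics/lid.png

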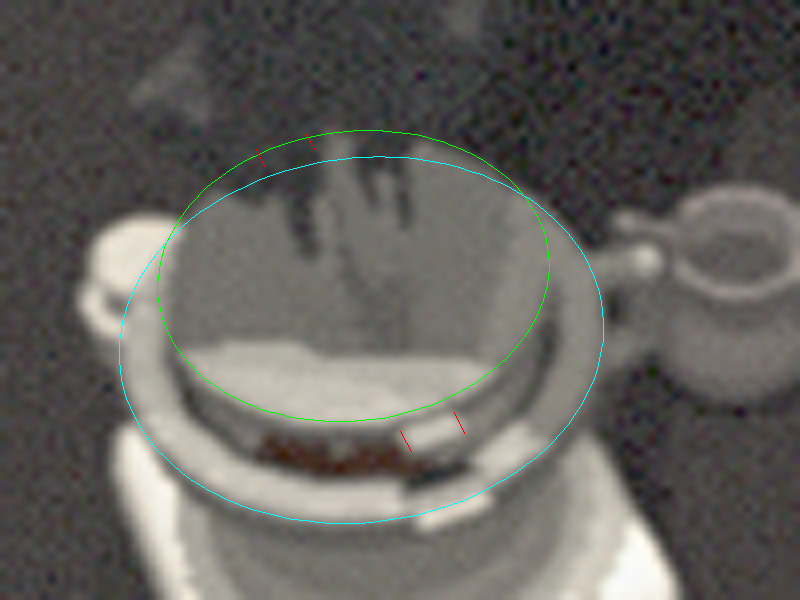

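The lug at (432,430) sits exactly in its predicted bracket, and the collar's outer circle matches the cyan one. The notch block is at (454,510). I'll check its bearing numerically.

```bash
python3 - <<'E'
from h import *
s=cam('scene');x0,y0,k=173,128,8
for psi in (24,26,28,30,32):
    a=np.radians(psi);P=[[.555+r*np.cos(a),-.0145+r*np.sin(a),z] for r,z in ((.0735,.167),(.0875,.167),(.0875,.172))]
    print(psi,((projn(s,P)-[x0,y0]+.5)*k).round(0).tolist())
o=readout.observe();print(o['position'],o['tcp_rot'])
# measured block centroid front & back
g=s['frame'].astype(int).sum(2)/3
for (u0,u1,v0,v1) in ((415,496,495,532),):
    sub=g[y0+v0//k:y0+v1//k+1,x0+u0//k:x0+u1//k+1];print(sub.astype(int))
E
```

```text
24 [[426.0, 484.0], [438.0, 515.0], [437.0, 506.0]]
26 [[433.0, 482.0], [447.0, 512.0], [446.0, 503.0]]
28 [[440.0, 479.0], [455.0, 509.0], [454.0, 500.0]]
30 [[447.0, 477.0], [464.0, 506.0], [463.0, 497.0]]
32 [[454.0, 474.0], [472.0, 503.0], [471.0, 494.0]]
[ 0.55525549 -0.01428938  0.19369676] [-1.79928600e+02  8.82974587e-02  2.77597927e+01]
[[ 67  82 100 111 127 143 140 151 163 145  99  67]
 [124 135 150 145 149 158 163 182 199 173 111  69]
 [146 146 164 165 176 188 195 185 165 128  86  63]
 [119 157 199 200 186 161 143 122  97  82  68  68]
 [ 86 131 169 153 122 105  80  75  68  66  74  79]
 [ 63  86 104  88  70  72  76  74  78  76  73  76]]
```

The block bearing is about 28°, so lugs and notches line up. I'll descend.

Request:
carry_out(
  plan=[
    [[0, 0, 0.2], [0, 0, 0]],
    [[0, 0, 0.2], [0, 0, 0]],
    [[0, 0, 0.2], [0, 0, 0]],
    [[0, 0, 0.2], [0, 0, 0]],
    [[0, 0, 0.15], [0, 0, 0]],
    [[0, 0, 0], [0, 0, 0]],
    [[0, 0, 0], [0, 0, 0]],
    [[0, 0, 0], [0, 0, 0]],
    [[0, 0, 0], [0, 0, 0]],
  ],
)

```text
t: 28.62
position: [0.5552, -0.0143, 0.1698]
tcp_rot: [-179.9, 0.1, 27.8]
ft_force: [0.4, -0.1, -1.2]
gripper_width: 0.0133
gripper_force: 98.2
```

Request:
carry_out(
  plan=[
    [[0, 0, 0.06], [0, 0, 0]],
    [[0, 0, 0.06], [0, 0, 0]],
    [[0, 0, 0], [0, 0, 0]],
    [[0, 0, 0], [0, 0, 0]],
    [[0, 0, 0], [0, 0, 0]],
    [[0, 0, 0], [0, 0, 0]],
  ],
)

```text
t: 29.12
position: [0.5553, -0.0144, 0.1668]
tcp_rot: [-179.9, 0.1, 27.8]
ft_force: [0.5, -0.6, 2.4]
gripper_width: 0.0133
gripper_force: 98.9
```

Request:
carry_out(
  plan=[
    [[0, 0, 0.06], [0, 0, 0]],
    [[0, 0, 0.06], [0, 0, 0]],
    [[0, 0, 0.06], [0, 0, 0]],
    [[0, 0, 0], [0, 0, 0]],
    [[0, 0, 0], [0, 0, 0]],
    [[0, 0, 0], [0, 0, 0]],
    [[0, 0, 0], [0, 0, 0]],
  ],
)

```text
t: 29.7
position: [0.5553, -0.0144, 0.1623]
tcp_rot: [-179.9, 0.1, 27.8]
ft_force: [0.3, -0.4, 7.0]
gripper_width: 0.0131
gripper_force: 99.8
```

Request:
carry_out(
  plan=[
    [[0, 0, 0], [0, 0, 0.008]],
    [[0, 0, 0], [0, 0, 0.012]],
    [[0, 0, 0], [0, 0, 0.018]],
    [[0, 0, 0], [0, 0, 0.018]],
    [[0, 0, 0], [0, 0, 0.018]],
    [[0, 0, 0], [0, 0, 0.018]],
    [[0, 0, 0], [0, 0, 0.018]],
    [[0, 0, 0], [0, 0, 0.018]],
    [[0, 0, 0], [0, 0, 0.018]],
    [[0, 0, 0], [0, 0, 0.018]],
    [[0, 0, 0], [0, 0, 0]],
    [[0, 0, 0], [0, 0, 0]],
  ],
)

```text
t: 30.7
position: [0.5553, -0.0143, 0.1623]
tcp_rot: [-180.0, 0.1, -1.8]
ft_force: [0.2, 0.6, 7.5]
gripper_width: 0.0129
gripper_force: 99.5
```

```bash
python3 - <<'E'
from h import *
o=readout.observe();print(o['position'],o['tcp_rot'],o['q'].round(1),o['ft_force'],o['moment'])
E
```

```text
[ 0.5552544  -0.01431014  0.16231858] [-1.79977489e+02  1.11491140e-01 -1.79861234e+00] [ -4.6  23.3 106.8   0.   49.9  87.2] [0.24277548 0.57392417 7.51411044] [-0.0184655  -0.02730773 -0.20304862]
```

Request:
carry_out(
  plan=[
    [[0, 0, 0], [0, 0, 0.022]],
    [[0, 0, 0], [0, 0, 0.022]],
    [[0, 0, 0], [0, 0, 0.022]],
    [[0, 0, 0], [0, 0, 0.022]],
    [[0, 0, 0], [0, 0, 0.022]],
    [[0, 0, 0], [0, 0, 0.022]],
    [[0, 0, 0], [0, 0, 0.022]],
    [[0, 0, 0], [0, 0, 0.022]],
    [[0, 0, 0], [0, 0, 0.022]],
    [[0, 0, 0], [0, 0, 0.022]],
    [[0, 0, 0], [0, 0, 0.022]],
    [[0, 0, 0], [0, 0, 0.022]],
  ],
)

```text
t: 31.7
position: [0.5552, -0.0143, 0.1623]
tcp_rot: [179.9, 0.1, -49.5]
ft_force: [-0.5, 0.4, 6.9]
gripper_width: 0.013
gripper_force: 99.4
```

Request:
carry_out(
  plan=[
    [[0, 0, 0], [0, 0, 0.006]],
    [[0, 0, 0], [0, 0, 0.004]],
    [[0, 0, 0], [0, 0, 0]],
    [[0, 0, 0], [0, 0, 0]],
    [[0, 0, 0], [0, 0, 0]],
    [[0, 0, 0], [0, 0, 0]],
  ],
)

```text
t: 32.2
position: [0.5549, -0.0144, 0.1623]
tcp_rot: [179.9, 0.1, -51.1]
ft_force: [-1.7, -1.3, 8.3]
gripper_width: 0.013
gripper_force: 99.8
```

```bash
python3 - <<'E'
from h import *
o=readout.observe();print(o['position'],o['tcp_rot'],o['q'].round(1),o['ft_force'],o['moment'],o['gripper_width'])
E
```

```text
[ 0.55494721 -0.01441613  0.16228481] [ 1.79894911e+02  9.45445579e-02 -5.10504038e+01] [ -4.6  23.3 106.9  -0.   50.  136.4] [-1.68546606 -1.25436274  8.34987714] [-0.0581753   0.1555223   0.55602143] 0.012980079860558777
```

It turned 79° and met the stop. I'll ease up, release and retreat.

Request:
carry_out(
  plan=[
    [[0, 0, -0.05], [0, 0, 0]],
    [[0, 0, 0], [0, 0, 0]],
    [[0, 0, 0], [0, 0, 0]],
    [[0, 0, 0], [0, 0, 0]],
    [[0, 0, 0], [0, 0, 0]],
    [[0, 0, 0], [0, 0, 0]],
    [[0, 0, 0], [0, 0, 0]],
    [[0, 0, 0], [0, 0, 0]],
    [[0, 0, 0], [0, 0, 0]],
  ],
  claw=1,
)

```text
t: 32.95
position: [0.555, -0.0143, 0.1634]
tcp_rot: [179.9, 0.1, -51.1]
ft_force: [-0.3, -0.2, 0.6]
gripper_width: 0.085
gripper_force: 0.0
```

Request:
carry_out(
  plan=[
    [[0, 0, -0.4], [0, 0, 0]],
    [[0, 0, -0.8], [0, 0, 0]],
    [[0, 0, -0.8], [0, 0, 0]],
    [[0, 0, -0.8], [0, 0, 0]],
    [[0, 0, -0.8], [0, 0, 0]],
    [[0, 0, -0.8], [0, 0, 0]],
    [[-0.5, -0.5, -0.5], [0, 0, 0]],
    [[-0.5, -0.5, -0.5], [0, 0, 0]],
    [[-0.5, -0.5, -0.5], [0, 0, 0]],
    [[0, 0, 0], [0, 0, 0]],
    [[0, 0, 0], [0, 0, 0]],
    [[0, 0, 0], [0, 0, 0]],
  ],
)

```text
t: 33.95
position: [0.5607, 0.0381, 0.3109]
tcp_rot: [179.9, 0.1, -51.1]
ft_force: [-0.4, 0.1, -0.5]
gripper_width: 0.0855
gripper_force: 0.0
```

```bash
python3 - <<'E'
from h import *
o=readout.observe();print(o['t'],o['position'],o['ft_force'])
s=cam('scene');g=gray(s)
best=[]
for z in np.arange(.14,.175,.003):
    b=max((np.clip(samp(g,s,circ(x,y,.064,z+.014,A))-samp(g,s,circ(x,y,.0695,z+.012,A)),-60,60).mean(),x,y) for x in np.arange(.545,.566,.001) for y in np.arange(-.025,-.004,.001));best.append(b+(z,))
print(np.round(max(best),4))
# bar direction: brightness of bar top along angle at z=.156+.053
a=np.radians(np.arange(0,180,6))
print([int(np.mean([samp(g,s,np.array([[.555+r*np.cos(t),-.0145+r*np.sin(t),.209]]))[0] for r in (-.038,-.03,-.02,.02,.03,.038)])) for t in a])
print([int(np.std([samp(g,s,np.array([[.555+r*np.cos(t),-.0145+r*np.sin(t),.209]]))[0] for r in (-.038,-.03,-.02,.02,.03,.038)])) for t in a])
im=s['frame'].astype(int);m=((im[:,:,0]-im[:,:,2]>35)&(im[:,:,0]>80)).astype(np.uint8);m[:,:310]=0;m[:150]=0;m[200:]=0;m[:,350:]=0
ys,xs=np.nonzero(m);print(len(xs),ray(s,(xs.mean(),ys.mean()),.037))
for t in ('scoop_grip','lid_grip','creamer','latte_bowl','tamper','cup','pitcher','filter_basket','portafilter'): print(t,[(np.round(r['rect']).tolist(),round(r['score'],2)) for r in spotter.recognise('scene',t)[:1]])
E
```

```text
33.95 [0.56069312 0.0380994  0.31093874] [-0.43208484  0.1164161  -0.47040771]
[ 1.86923e+01  5.45000e-01 -1.40000e-02  1.43000e-01]
[105, 107, 105, 98, 92, 91, 90, 89, 88, 88, 92, 95, 95, 96, 100, 104, 106, 107, 109, 110, 110, 111, 112, 111, 105, 95, 87, 86, 92, 101]
[42, 43, 43, 38, 35, 35, 33, 32, 31, 32, 32, 35, 36, 36, 36, 38, 39, 39, 37, 35, 33, 31, 32, 29, 24, 18, 14, 14, 23, 36]
131 [0.44656175 0.31442318 0.037     ]
scoop_grip [([320.0, 167.0, 363.0, 224.0], 0.88)]
lid_grip [([197.0, 150.0, 245.0, 192.0], 0.94)]
creamer [([246.0, 151.0, 276.0, 177.0], 0.93)]
latte_bowl [([88.0, 220.0, 132.0, 257.0], 0.68)]
tamper [([141.0, 230.0, 170.0, 258.0], 0.84)]
cup [([190.0, 245.0, 221.0, 280.0], 0.59)]
pitcher [([314.0, 216.0, 350.0, 269.0], 0.71)]
filter_basket [([282.0, 252.0, 301.0, 271.0], 0.96)]
portafilter [([382.0, 156.0, 412.0, 195.0], 0.63)]
```

```bash
python3 - <<'E'
from h import *
steps(cur(),pose((.40,.30,.33),-51.1),12)
E
```

```text
12 x [[-1.016, -0.13, -0.063], [0.0, 0.0001, 0.0]]
```

Request:
carry_out(
  plan=[
    [[-0.99, -0.13, -0.063], [0, 0, 0]],
    [[-0.99, -0.13, -0.063], [0, 0, 0]],
    [[-0.99, -0.13, -0.063], [0, 0, 0]],
    [[-0.99, -0.13, -0.063], [0, 0, 0]],
    [[-0.99, -0.13, -0.063], [0, 0, 0]],
    [[-0.99, -0.13, -0.063], [0, 0, 0]],
    [[-0.99, -0.13, -0.063], [0, 0, 0]],
    [[-0.99, -0.13, -0.063], [0, 0, 0]],
    [[-0.99, -0.13, -0.063], [0, 0, 0]],
    [[-0.99, -0.13, -0.063], [0, 0, 0]],
    [[-0.99, -0.13, -0.063], [0, 0, 0]],
    [[0, 0, 0], [0, 0, 0]],
  ],
)

```text
t: 35.45
position: [0.4214, 0.2652, 0.3288]
tcp_rot: [-179.8, 1.1, -50.1]
ft_force: [-0.1, 0.7, -0.7]
gripper_width: 0.0856
gripper_force: 0.0
```

```bash
python3 - <<'E'
from h import *
for n in('scene','top'):
    d=cam(n);g=gray(d)
    # template: bar top (84x15 at z) bright/dark contrast vs flanks, over yaw & z & centre
    R_=np.linspace(-.038,.038,9)
    res=[]
    for z in (.203,.206,.209,.212):
        for yaw in range(0,180,4):
            t=np.radians(yaw);c,s_=np.cos(t),np.sin(t)
            for dx in np.arange(-.006,.0061,.002):
                for dy in np.arange(-.006,.0061,.002):
                    L=lambda w,rr=R_:samp(g,d,np.c_[.555+dx+c*rr-s_*w,-.0145+dy+s_*rr+c*w,np.full(len(rr),z)])
                    top=np.r_[L(-.004),L(0),L(.004)]
                    res.append((-top.std(),yaw,z,dx,dy,top.mean()))
    res.sort(reverse=True);print(n,[np.round(r,3).tolist() for r in res[:3]])
    c=projn(d,[[.555,-.0145,.18]])[0].astype(int)
    for v in range(c[1]-20,c[1]+24,2): print(' '.join('%3d'%g[v,u] for u in range(c[0]-28,c[0]+30,2)))
E
```

```text
scene [[-4.093, 124.0, 0.209, 0.002, -0.006, 166.965], [-4.19, 124.0, 0.212, 0.006, -0.006, 166.713], [-4.191, 124.0, 0.206, 0.0, -0.006, 166.619]]
 36  35  36  42  38  37  39  39  40  38  37  38  37  38  36  41  38  34  37  37  40  38  37  38  37  40  40  38  34
 38  38  37  37  35  37  37  38  42  57  85 101  75  96  97 103 105 101  94  72  55  41  36  36  38  40  40  39  41
 39  37  41  38  33  39  38  69 131 169 157 130 113 164 168 163 163 161 166 165 161 130 100  57  38  35  41  40  36
 36  41  37  38  36  41  64 119 131  99  72  65  79 108 114 111 113 109 114 147 165 169 172 150  99  51  38  36  37
 36  41  39  36  53 102 154 160 104  75 102 126 148 156 162 161 164 159 149 162 159 126 137 167 167 123  65  38  36
121 137 124  97 134 166 161 113 102 155 167 171 171 169 169 165 163 169 170 159 129 130 137 125 153 169 145  75  36
208 211 207 182 173 142 100 128 162 171 171 171 169 168 166 167 170 162 133  95  70 112 168 158 124 144 176 154  60
211 207 186 171 140  97 132 167 172 171 170 167 167 169 171 166 135  98  71  64  62 101 164 171 162 137 157 172 130
211 194 173 156 100 130 
[... 3591 characters left out ...]
 212
211 211 173 179 214 221 221 210 149 112 140 182 208 215 218 216 217 220 221 221 220 220 220 219 209 165 129 184 217
204 222 198 167 198 219 222 220 205 184 201 218 220 221 221 221 221 221 221 221 220 220 220 217 191 138 143 199 220
186 220 216 183 175 205 221 222 222 220 221 221 221 221 221 221 221 221 221 221 220 220 219 202 157 131 184 215 224
175 200 220 213 185 184 208 220 222 222 222 222 222 222 221 221 221 221 221 221 220 218 205 166 127 166 212 220 228
184 175 208 222 213 189 181 203 217 222 222 222 222 222 222 222 222 221 221 220 216 200 165 129 156 206 221 224 238
157 127 161 210 221 214 179 167 187 209 217 221 221 221 221 221 221 221 218 209 189 154 124 142 187 216 222 236 246
```

The bar is at about 128°, meaning about 80° clockwise and locked, and the lid sits in the collar. Handing in.

```bash
python3 -c "
from h import *
print(robot.finish_job())"
```

```text
the job is handed in; nothing more can be done
None
```

I handed the job in after about 35 s: by my measurements all four chunks are in the bowl, the empty scoop is flat on the counter near where it started, and the lid is locked about 80° clockwise at its stop; the hand-in gave no verdict.

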